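# Change over the phone jig and complete the parts tray for the next rebuild

### The arm

A 6-joint arm with a two-finger parallel gripper is mounted at the origin on the work surface. World frame = base frame: x ahead of the robot, y to its left, z up, the work surface at z = 0. Lengths are in mm, angles in rad, forces in N, time in s.
With the tool pointing down it reaches from about 275 to 725 mm from the base axis. Payload 5.6 kg.
Tool frame: the origin (TCP) lies at the very end of the fingers, on their centre line; the grasp point (between the pads) lies 19 mm behind it; y points along the fingers, x is the direction in which the jaws open and shut, and the axes are right-handed (so a half turn about y gives the same grasp; the last joint's range is limited). The gripper opens to 85 mm and grips with 20 to 120 N. Pads are 22 mm wide; open, the fingers measure 114 mm over their backs; the gripper's body (76 mm by 85 mm) begins 54 mm behind the grasp point. The pads swing forward as they close: fully open they stand 13 mm farther back than shut.
Start: joints at [1.393, 0.255, 0.108, 0, -1.424, -0.285], TCP at [245.524, 492.149, 231.283] pointing down, gripper open.
Joint ranges: [-2.95, 2.95], [-1.21, 1.97], [-1.09, 1.5], [-2.87, 1.71], [-2.94, -0.07], [-3.05, 3.05]. Speed limits (rad/s): [2.57, 2.57, 3.14, 3.14, 3.14, 3.14].

### API

Orientations are given as [roll, pitch, yaw] about the fixed x, y, z axes, in that order (R = Rz(yaw) Ry(pitch) Rx(roll)).
In Python, from station import status, cams, arm, nets gives the robot as it stands.
- The arm moves only by the tool step_arm, never from a script. Its argument "rows" is a list of rows, each an object of numbers: "tx", "ty", "tz": the shift along the tool's x, y, z in cm; "twist": the turn about the tool's y in rad; "fingers": the finger opening in cm, from 0 to 8.54. A call has 1 to 12 rows; each row is the pose to reach, as a shift and turn from the pose commanded when the call began, along the tool's axes at that moment; what a row does not reach only later rows make up. A row lasts 1/10 s, in which the tool goes at most 50 mm and 8.59 degrees, less where a joint would pass 70% of its speed; a pose out of reach is approached as far as the arm can. A call with a gripper value outside its range is refused whole. The fingers move at their own pace and stop on an object; the grip force is fixed at half the most. Time passes only in rows, so rows that repeat a pose let the fingers close. It gives the time, the measured TCP pose, the force and the opening at its end, in the units of the state.
- status.observe(): the state, without advancing time (a new reading comes with each control period).
- cams.camera(name): name is "scene" or "side" or "wrist"; returns a dict with "img" (400x640x3 uint8, red, green, blue), "depth" (400x640 float32, mm along the optical axis (not along the pixel's ray), 0 where there is no reading), "intrinsics" (3x3 intrinsics, pixels), "rvec" (rotation vector, rad) and "tvec" (3), from world to camera coordinates, as OpenCV has them; the wrist camera has in their place "tool_from_camera" (4x4, takes a point from camera to tool coordinates, whose origin is the TCP and whose axes are the tool frame's). Camera axes: x right, y down, z forward; pixel columns grow to the right and rows downward; lengths in mm; the calibration is good to about 2 mm. A picture is of the moment at which its call begins: read the wrist's pose just before it.
- arm.close_job(): hands the job in, once; it reports no verdict.
Trained networks look in a picture, given as the dict that the camera call returned (one of the last four; its "shot" number tells which), for a name from the list of things; names that differ only in an ending like _2 or _b are one class to them, and where a whole thing is asked for, a point or a joint stands for the part that bears it (a point fixed in the world has none). Each returns a list of dicts, best first, with "confidence" (0 to 1); they miss things now and then, are a little off and sometimes report something else, mostly with a low value. They report only what shows in the picture. A call takes as long as a camera call. They do not tell look-alikes from the thing itself.
- nets.look_for(picture, target): "extent" ([left, top, width, height] in pixels, round what is visible of it).
- nets.masks_of(picture, target): "pixels" (400x640 bool, what is visible of it) and "extent" ([left, top, width, height] in pixels, round what is visible of it).
The state is a dict: "t": time; "joint_positions": joint angles; "joint_vel": joint speeds; "effort": joint torques, N m; "position": TCP position; "eef_rot": TCP orientation; "force": force on the tool from outside, world axes, zero at the start; "torque": the same for the moment, N m; "gripper_width": finger opening in mm.
Only numpy, scipy, OpenCV 4.12 (cv2) and the standard library are available. Lean on these libraries where they do the work, as an engineer would, in place of code of your own. Each camera call takes 0.05 s, during which the arm holds its last target. There are 200 camera calls.

### The job

Change over to the next phone rebuild: slide the jig's jaw open, take out the finished phone and lay it flat, screen up, in the middle of the cork rest; lay the next phone screen up in the jig, push it square and fully home against the two side stops and the end stop, and slide the jaw up against it so that it is held. Complete the parts tray from the bench so that it holds exactly one of each kind - back cover, battery, logic board, loudspeaker - each lying flat, face up, on the floor of a compartment; leave alone what the tray already holds, and leave any part that would be a duplicate on the bench mat.

Things in the scene. Friction and masses are not known exactly. Their poses are not given: they have to be found in the camera images.
- bench_cover_mid (a point): The phone back cover: a flat silver slab 118 x 56 x 7 mm with a small black camera window (2 mm proud, look only) in one corner. It lies on the bench mat. This point: its centre, half-way up; x along its length, y across, z up.
- tray_cover_mid (a point): A cover exactly like the one on the bench, already lying in one of the tray's compartments at the start; in many starts there is none (None from the start).
- bench_battery_mid (a point): The phone battery: a flat black slab 92 x 38 x 8 mm with a pale label and a brass contact strip at one end. It lies on the bench mat. This point: its centre, half-way up; x along its length, y across, z up.
- tray_battery_mid (a point): A battery exactly like the one on the bench, already lying in one of the tray's compartments at the start; in many starts there is none (None from the start).
- bench_board_mid (a point): The phone logic board: an L-shaped part 8 mm high, green edge under steel shields: a strip 108 x 26 mm, at whose +x end a head (36 mm long, x from 18 to 54 mm) stands out 20 mm to +y. It lies on the bench mat. This point: the point at the centre of the strip, 4 mm above its underside; x along its length, y across, z up.
- tray_board_mid (a point): A board exactly like the one on the bench, already lying in one of the tray's compartments at the start; in many starts there is none (None from the start).
- bench_speaker_mid (a point): The loudspeaker module: a black block 66 x 26 x 10 mm with a round steel grille and a copper pad on top, the smallest of the four kinds. It lies on the bench mat. This point: its centre, half-way up; x along its length, y across, z up.
- tray_speaker_mid (a point): A speaker exactly like the one on the bench, already lying in one of the tray's compartments at the start; in many starts there is none (None from the start).
- next_phone_mid (a point): The next phone to be rebuilt: a dark slab with a glass screen, 58 (x) x 124 (y) x 9 (z) mm, about 160 g, at first lying on the mat on the robot's side of the jig, its long side roughly along the jig. This point: its centre, half-way up. Which end points which way in the jig does not matter.
- finished_phone_mid (a point): The finished phone, of the same make, size and weight as the next one; at first it lies in the jig, against or nearly against the stops, with the jaw shut on it. This point: its centre, half-way up; x across, y along its length.
- rest_pad: The rest for finished phones: a bare cork pad, 140 (x) x 76 (y) x 4 mm, fixed, lying on the mat in the middle of the bench; origin at the centre of its underside.
- tray: The parts tray, fixed: white plastic, dark floor, 288 (x) x 208 (y) mm; origin at the centre of its underside, on the mat (top of the mat: 2 mm above the work surface). Floor 20 mm above the underside; outer rim 4 mm thick, 12 mm above the floor. It stands left or right of the bench's middle, the jig on the other side. Parts in it at the start lie along x in mid-compartment.
- tray_floor (a point): Centre of the tray's inner floor, axes as the tray. Low dividers crossing here, 4 mm thick and 8 mm above the floor, make four equal compartments, each 138 (x) x 98 (y) mm, centred at x = +/-71, y = +/-51 mm from here.
- jig: The phone assembly jig, fixed: an aluminium base plate 168 (x) x 190 (y) x 12 mm; origin at the centre of its underside, on the mat; x roughly away from the robot. The plate's top is the bed. Steel stops 6 mm high stand on it: two side stops on the far side and an end stop at the +y end; the jaw runs on the near side. A phone home against all stops has its centre at jig x = 39, y = 18 mm.
- side_stops (a point): On the inner faces of the two side stops, midway between them, at bed height, axes as the jig. The stops face jig -x, are 12 mm thick and 6 mm high; the gap between them, 76 mm long (38 mm either way along y from here), leaves room for a finger beside the phone's middle.
- end_stop (a point): Middle of the inner face of the end stop, at bed height, axes as the jig; it faces jig -y, is 58 mm long along x (29 mm either way), 12 mm thick and 6 mm high.
- jaw (a joint): The jig's sliding jaw, a steel block 22 (x) x 80 (y) x 12 mm on the bed, centred at jig y = 18 mm. 0 = fully open (front face at jig x = -54 mm); it grows as the jaw slides to jig +x, up to 0.072 m; 0.064 just touches the side of a phone that is home against the side stops. It drags with about 3 N and stays where it is left; it starts shut on the finished phone (0.060 to 0.063).
- jaw_tab (a point): The black upright thumb tab at the rear edge of the jaw, 8 (x) x 36 (y) mm, 24 mm high above the jaw's top (which is 24.5 mm above the jig's underside). This point: the tab's centre, 36.5 mm above the jig's underside. The jaw's front face is 18 mm ahead of it (jig +x).
Not all that is in view belongs to the job. Leave any red look-alike of the part that bears bench_battery_mid alone.

How it is judged:
By the outcome, as a careful person would: the job done as asked, in the order asked, and still so for the second after the job is handed in, with the robot touching nothing.
Of tray_cover, tray_battery, tray_board, tray_speaker only 1 to 2 are there at a start; the rules pass over those that are not, and their reading is None.
At some moment in a run one of bench_battery, bench_board, bench_speaker may be knocked a few centimetres aside while the robot is not near it.
Once in a run the grip may slacken for a moment while it holds something.
It also fails if it takes over 210 s, if anything falls off the work surface, if the arm or the gripper's body presses on something with over 40 N, if the wrist force passes 120 N, or if a joint passes its speed limit or range.

## Working session

There is one attempt and no reset: what is moved stays moved. The work goes in short steps, Python scripts to look and compute and a tool call to move; the robot and the scene stay as the last step left them, time stands still between calls to the robot, and variables do not carry over. Pictures are saved under pics/ and viewed, about 12 in all and at most 16, crops included, and the job is handed in when it is done.

Besides the shell and the picture viewer there is one more tool, called after "Request:" as a command line: name --argument value ..., lists and objects as JSON in quotes. step_arm: Moves the arm, as the interface text tells. Its arguments: {"type":"object","properties":{"rows":{"type":"array"}},"required":["rows"]}

```bash
ls; mkdir -p pics; cat > h.py <<'E'
import numpy as np, cv2
from scipy.spatial.transform import Rotation as R
from station import status, cams, arm, nets
def shot(n,name=None):
    s=status.observe(); p=cams.camera(n)
    if n=='wrist':
        T=np.eye(4); T[:3,:3]=R.from_euler('xyz',s['eef_rot']).as_matrix(); T[:3,3]=s['position']
        p['W']=T@np.array(p['tool_from_camera'])
    else:
        E=np.eye(4); E[:3,:3]=cv2.Rodrigues(np.array(p['rvec'],float))[0]; E[:3,3]=np.ravel(p['tvec']); p['W']=np.linalg.inv(E)
    if name: cv2.imwrite('pics/'+name+'.png',p['img'][:,:,::-1])
    return p
def cloud(p):
    K=np.array(p['intrinsics']); d=p['depth']; v,u=np.mgrid[:d.shape[0],:d.shape[1]]
    c=np.stack([(u-K[0,2])/K[0,0]*d,(v-K[1,2])/K[1,1]*d,d],-1)
    X=c@p['W'][:3,:3].T+p['W'][:3,3]; X[d<=0]=np.nan
    return X
def pix(p,X):
    Wi=np.linalg.inv(p['W']); c=Wi[:3,:3]@np.array(X,float)+Wi[:3,3]; K=np.array(p['intrinsics']); q=K@c
    return q[:2]/q[2]
def onplane(p,u,v,z):
    K=np.array(p['intrinsics']); r=p['W'][:3,:3]@np.linalg.solve(K,[u,v,1]); o=p['W'][:3,3]
    return o+r*(z-o[2])/r[2]
def rect(p,mask,z):
    c=max(cv2.findContours(mask.astype(np.uint8),0,cv2.CHAIN_APPROX_NONE)[0],key=cv2.contourArea)[:,0]
    w=np.array([onplane(p,a,b,z)[:2] for a,b in c],np.float32)
    (x,y),(a,b),t=cv2.minAreaRect(w)
    if a<b: a,b,t=b,a,t+90
    return round(x,1),round(y,1),round(a,1),round(b,1),round((t+90)%180-90,1)
E
python3 - <<'E'
from h import *
s=status.observe(); print(s['t'],s['position'],s['eef_rot'],s['gripper_width'])
for n in ['scene','side']:
    p=shot(n,n+'0'); print(n,p['W'][:3,3].round(0),p['W'][:3,2].round(2),p['intrinsics'][0])
    for t in ['bench_cover_mid','bench_battery_mid','bench_board_mid','bench_speaker_mid','next_phone_mid','rest_pad','tray','jig','jaw','jaw_tab']:
        for r in nets.masks_of(p,t):
            if r['confidence']>.2:
                X=cloud(p)[r['pixels']]; z=np.nanmedian(X[:,2]); print(t,round(r['confidence'],2),r['extent'],'z',round(float(z),1),rect(p,r['pixels'],z))
E
```

```text
pics
0.0 [245.26339732 491.72121715 230.37948415] [-1.57072234e+00 -1.93901625e-03 -2.03363831e+00] 85.37749424181912
scene [1078.    7.  884.] [-0.58 -0.   -0.81] [402.97815646   0.         320.38501026]
bench_cover_mid 0.85 [258.0, 233.3, 33.6, 42.9] z 8.1 (620.4, -98.8, 118.3, 56.3, -11.8)
bench_cover_mid 0.73 [191.8, 206.6, 34.4, 15.4] z 26.2 (525.3, -281.5, 84.1, 40.7, 82.5)
bench_battery_mid 0.85 [282.4, 147.3, 13.9, 27.9] z 9.3 (328.9, -97.2, 90.6, 37.2, -0.0)
bench_battery_mid 0.71 [348.0, 234.9, 18.5, 39.3] z 8.9 (623.6, 91.5, 92.2, 36.9, 3.5)
bench_board_mid 0.59 [279.0, 183.8, 18.1, 36.9] z 8.9 (474.1, -85.6, 109.3, 45.2, 9.6)
bench_speaker_mid 0.71 [350.4, 188.2, 10.4, 19.2] z 10.8 (451.5, 101.6, 68.9, 26.3, 3.1)
next_phone_mid 0.88 [202.0, 154.9, 41.5, 21.7] z 10.3 (356.4, -272.2, 121.1, 61.6, -89.7)
rest_pad 0.83 [297.0, 228.6, 40.4, 50.3] z 4.9 (611.5, 4.1, 143.5, 80.2, -5.1)
rest_pad 0.74 [352.5, 185.9, 7.8, 22.4] z 10.7 (451.3, 101.7, 68.8, 26.4, 2.0)
tray 0.85 [384.3, 171.1, 107.6, 105.2] z 21.2 (525.8, 290.6, 303.5, 218.9, 5.1)
jig 0.82 [148.7, 185.1, 96.1, 69.0] z
[... 1004 characters left out ...]
7.4, 105.2, 95.7, 62.0] z 21.2 (531.3, 287.8, 293.1, 239.9, 4.6)
next_phone_mid 0.94 [246.9, 281.3, 23.8, 46.2] z 10.0 (355.8, -273.7, 124.2, 58.8, -89.5)
rest_pad 0.72 [333.8, 197.7, 51.1, 26.2] z 4.7 (613.9, 4.8, 138.8, 78.9, -6.2)
tray 0.66 [328.9, 111.8, 32.5, 13.7] z 28.1 (593.4, 355.9, 100.5, 46.7, -0.5)
jig 0.64 [294.3, 270.8, 76.6, 83.4] z 13.4 (532.7, -302.5, 194.4, 169.8, 83.4)
jig 0.48 [328.1, 113.8, 35.6, 13.3] z 27.9 (592.9, 356.1, 106.5, 46.7, -0.5)
jaw 0.7 [331.6, 286.4, 8.8, 33.9] z 25.8 (532.5, -286.1, 81.8, 24.9, 83.7)
jaw 0.36 [328.2, 113.5, 35.2, 12.8] z 27.9 (592.7, 356.0, 105.7, 46.7, -0.5)
jaw_tab 0.61 [328.3, 285.9, 13.6, 30.4] z 25.8 (530.8, -285.0, 84.4, 24.5, 83.0)
```

```bash
python3 - <<'E'
import cv2
a=cv2.imread('pics/scene0.png')[130:300,130:510]; b=cv2.imread('pics/side0.png')[95:365,200:420]
cv2.imwrite('pics/s1.png',cv2.resize(a,None,fx=2.1,fy=2.1,interpolation=3)); cv2.imwrite('pics/s2.png',cv2.resize(b,None,fx=2.2,fy=2.2,interpolation=3))
E
```

```text
(no output)
```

View pics/s1.png

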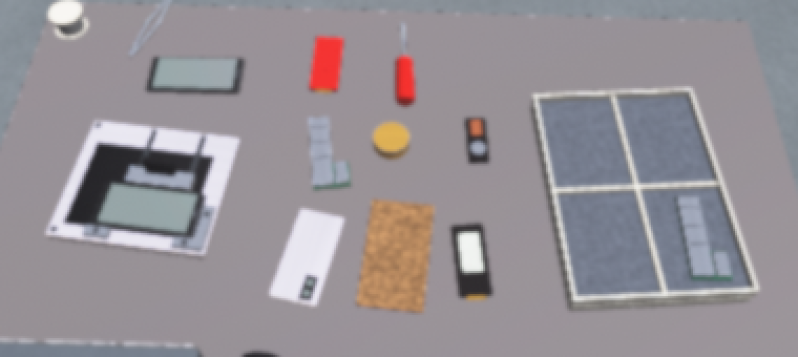

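View pics/s2.png

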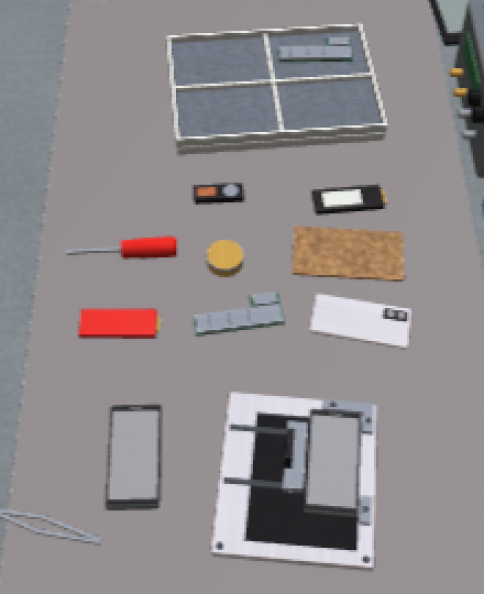

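Scene crop: the finished phone is in the jig at (150,210) and the next phone at (195,74).

What could be mistaken for what:
- **Battery:** the red one at (326,63) is the look-alike. The real one is black with a label, at (470,260).
- **Phones:** the two are identical and told apart only by place.
- **Board:** the bench board at (325,150) duplicates the tray board at (705,240), so it stays on the mat.

That leaves the cover (307,255), the battery (470,260) and the speaker (477,140) to fetch.

```bash
cat >> h.py <<'E'
def go(xyz,yaw,s=None):
    "shift (cm) and twist from the present pose to world pose; yaw (rad) = direction of tool x"
    s=s or status.observe(); M=R.from_euler('xyz',s['eef_rot']).as_matrix()
    d=M.T@(np.array(xyz,float)-s['position'])/10; y0=np.arctan2(M[1,0],M[0,0])
    dy=yaw-y0
    print('tx %.2f ty %.2f tz %.2f twist %.3f (or %.3f) | pos %s yaw %.3f w %.1f F %s t %.1f'%(*d,-dy,-(dy+2*np.pi) if dy<0 else -(dy-2*np.pi),np.round(s['position'],1),y0,s['gripper_width'],np.round(s['force'],1),s['t']))
E
python3 - <<'E'
from h import *
p=shot('wrist'); print(np.round(p['tool_from_camera'],2),p['intrinsics'])
go([470,-290,330],3.026)
E
```

```text
[[   1.      0.     -0.      0.17]
 [   0.     -0.32    0.95 -143.7 ]
 [   0.     -0.95   -0.32   81.8 ]
 [   0.      0.      0.      1.  ]] [[358.37282082   0.         316.04535232]
 [  0.         358.37282082 199.19845151]
 [  0.           0.           1.        ]]
tx 59.97 ty -9.87 tz 55.00 twist -5.060 (or 1.224) | pos [245.5 492.2 231.3] yaw -2.034 w 85.4 F [0.3 0.5 0.2] t 1.1
```

Request:
step_arm --rows '[{"tx":60,"ty":-9.9,"tz":55,"twist":1.22},{"tx":60,"ty":-9.9,"tz":55,"twist":1.22},{"tx":60,"ty":-9.9,"tz":55,"twist":1.22},{"tx":60,"ty":-9.9,"tz":55,"twist":1.22},{"tx":60,"ty":-9.9,"tz":55,"twist":1.22},{"tx":60,"ty":-9.9,"tz":55,"twist":1.22},{"tx":60,"ty":-9.9,"tz":55,"twist":1.22},{"tx":60,"ty":-9.9,"tz":55,"twist":1.22},{"tx":60,"ty":-9.9,"tz":55,"twist":1.22},{"tx":60,"ty":-9.9,"tz":55,"twist":1.22},{"tx":60,"ty":-9.9,"tz":55,"twist":1.22},{"tx":60,"ty":-9.9,"tz":55,"twist":1.22}]'

```text
schema error: expected keys tx, ty, tz, twist, fingers
```

```bash
python3 - <<'E'
from h import *
go([470,-290,330],3.026)
E
```

```text
tx 59.97 ty -9.87 tz 55.00 twist -5.060 (or 1.224) | pos [245.5 492.2 231.3] yaw -2.034 w 85.4 F [0.3 0.5 0.2] t 1.1
```

Request:
step_arm --rows '[{"tx":60,"ty":-9.9,"tz":55,"twist":1.22,"fingers":4},{"tx":60,"ty":-9.9,"tz":55,"twist":1.22,"fingers":4},{"tx":60,"ty":-9.9,"tz":55,"twist":1.22,"fingers":4},{"tx":60,"ty":-9.9,"tz":55,"twist":1.22,"fingers":4},{"tx":60,"ty":-9.9,"tz":55,"twist":1.22,"fingers":4},{"tx":60,"ty":-9.9,"tz":55,"twist":1.22,"fingers":4},{"tx":60,"ty":-9.9,"tz":55,"twist":1.22,"fingers":4},{"tx":60,"ty":-9.9,"tz":55,"twist":1.22,"fingers":4},{"tx":60,"ty":-9.9,"tz":55,"twist":1.22,"fingers":4},{"tx":60,"ty":-9.9,"tz":55,"twist":1.22,"fingers":4},{"tx":60,"ty":-9.9,"tz":55,"twist":1.22,"fingers":4},{"tx":60,"ty":-9.9,"tz":55,"twist":1.22,"fingers":4}]'

```text
t: 2.35
position: [409.7, -82.6, 304.4]
eef_rot: [-1.571, 0.001, 3.03]
force: [1.2, 0.7, 0.6]
gripper_width: 39.5
```

```bash
python3 - <<'E'
from h import *
go([470,-290,330],3.026)
E
```

```text
tx -8.31 ty -2.56 tz 19.94 twist 0.004 (or -6.279) | pos [409.7 -82.6 304.4] yaw 3.030 w 39.5 F [1.2 0.7 0.6] t 2.4
```

Request:
step_arm --rows '[{"tx":-8.3,"ty":-2.6,"tz":19.9,"twist":0,"fingers":4},{"tx":-8.3,"ty":-2.6,"tz":19.9,"twist":0,"fingers":4},{"tx":-8.3,"ty":-2.6,"tz":19.9,"twist":0,"fingers":4},{"tx":-8.3,"ty":-2.6,"tz":19.9,"twist":0,"fingers":4},{"tx":-8.3,"ty":-2.6,"tz":19.9,"twist":0,"fingers":4},{"tx":-8.3,"ty":-2.6,"tz":19.9,"twist":0,"fingers":4},{"tx":-8.3,"ty":-2.6,"tz":19.9,"twist":0,"fingers":4},{"tx":-8.3,"ty":-2.6,"tz":19.9,"twist":0,"fingers":4}]'

```text
t: 3.15
position: [469.7, -286.6, 330.0]
eef_rot: [-1.571, 0.001, 3.03]
force: [0.7, 0.6, -0.1]
gripper_width: 39.9
```

```bash
python3 - <<'E'
from h import *
go([470,-290,330],3.026)
p=shot('wrist','w1'); X=cloud(p); np.save('w1.npy',X)
for t in ['jaw','jaw_tab','jig','next_phone_mid']:
    for r in nets.masks_of(p,t):
        if r['confidence']>.2:
            z=np.nanmedian(X[r['pixels']][:,2]); print(t,round(r['confidence'],2),r['extent'],'z',round(float(z),1),rect(p,r['pixels'],z))
E
```

```text
tx -0.06 ty 0.00 tz 0.33 twist 0.004 (or -6.279) | pos [ 469.7 -286.6  330. ] yaw 3.030 w 39.9 F [ 0.7  0.6 -0.1] t 3.1
jaw 0.83 [261.6, 124.9, 19.2, 61.6] z 28.1 (529.3, -282.4, 80.5, 24.0, 83.8)
jaw_tab 0.55 [258.0, 123.1, 22.3, 65.7] z 28.1 (529.5, -282.4, 80.8, 23.2, 82.6)
jig 0.56 [198.7, 64.3, 139.2, 148.3] z 15.5 (532.5, -299.7, 190.0, 168.4, 83.7)
next_phone_mid 0.84 [383.2, 95.1, 48.8, 98.3] z 12.4 (354.3, -271.4, 123.5, 58.0, -89.5)
```

View pics/w1.png

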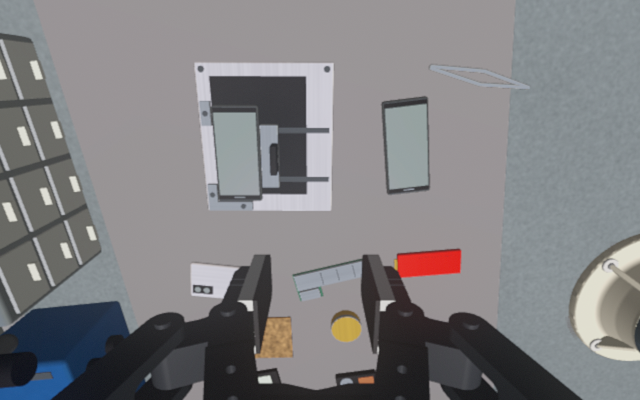

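```bash
python3 - <<'E'
from h import *
X=np.load('w1.npy'); P=X.reshape(-1,3); a=-0.11
c=np.array([532.5,-299.7]); L=(P[:,:2]-c)@np.array([[np.cos(a),-np.sin(a)],[np.sin(a),np.cos(a)]])
m=(abs(L[:,0])<90)&(abs(L[:,1])<100)
t=m&(P[:,2]>44)&(P[:,2]<60); print('tab',t.sum(),P[t][:,2].max(),np.percentile(L[t],[2,50,98],axis=0).round(1),'mean',P[t].mean(0).round(1))
j=m&(P[:,2]>25)&(P[:,2]<30);print('jaw top',np.percentile(L[j],[2,98],axis=0).round(1))
f=m&(P[:,2]>20.5)&(P[:,2]<24.5);print('phone/stop',f.sum(),np.percentile(L[f],[2,98],axis=0).round(1),rect({},0,0) if 0 else cv2.minAreaRect(P[f][:,:2].astype(np.float32)))
go([523,-281,120],3.03)
E
```

```text
tab 217 53.6018789746297 [[-15.5  -0.3]
 [-12.   17.3]
 [ -7.7  34.8]] mean [ 522.5 -281.4   51.3]
jaw top [[-14.7 -38.8]
 [ 62.1  71.4]]
phone/stop 2850 [[  8.3 -45.6]
 [ 78.   89.8]] ((566.7077026367188, -282.5733337402344), (141.9417724609375, 95.47049713134766), 83.48062133789062)
tx -5.21 ty 21.02 tz -1.16 twist 0.001 (or -6.282) | pos [ 469.8 -286.7  330.2] yaw 3.031 w 39.9 F [0.1 0.3 0.4] t 3.4
```

Request:
step_arm --rows '[{"tx":-5.25,"ty":21,"tz":-1.2,"twist":0,"fingers":3.6},{"tx":-5.25,"ty":21,"tz":-1.2,"twist":0,"fingers":3.6},{"tx":-5.25,"ty":21,"tz":-1.2,"twist":0,"fingers":3.6},{"tx":-5.25,"ty":21,"tz":-1.2,"twist":0,"fingers":3.6},{"tx":-5.25,"ty":21,"tz":-1.2,"twist":0,"fingers":3.6},{"tx":-5.25,"ty":21,"tz":-1.2,"twist":0,"fingers":3.6},{"tx":-5.25,"ty":25,"tz":-1.2,"twist":0,"fingers":3.6},{"tx":-5.25,"ty":28,"tz":-1.2,"twist":0,"fingers":3.6},{"tx":-5.25,"ty":29.7,"tz":-1.2,"twist":0,"fingers":3.6},{"tx":-5.25,"ty":29.7,"tz":-1.2,"twist":0,"fingers":3.6},{"tx":-5.25,"ty":29.7,"tz":-1.2,"twist":0,"fingers":3.6}]'

```text
t: 4.5
position: [524.6, -281.9, 34.9]
eef_rot: [-1.57, 0.003, 3.03]
force: [0.4, 0.1, -0.2]
gripper_width: 36.0
```

Request:
step_arm --rows '[{"tx":0,"ty":0,"tz":0,"twist":0,"fingers":0.3},{"tx":0,"ty":0,"tz":0,"twist":0,"fingers":0.3},{"tx":0,"ty":0,"tz":0,"twist":0,"fingers":0.3},{"tx":0,"ty":0,"tz":0,"twist":0,"fingers":0.3},{"tx":0,"ty":0,"tz":0,"twist":0,"fingers":0.3}]'

```text
t: 5.0
position: [524.4, -281.8, 34.8]
eef_rot: [-1.57, 0.003, 3.03]
force: [-1.6, 1.6, 6.7]
gripper_width: 6.4
```

Request:
step_arm --rows '[{"tx":0.8,"ty":0,"tz":0,"twist":0,"fingers":0.3},{"tx":1.6,"ty":0,"tz":0,"twist":0,"fingers":0.3},{"tx":2.4,"ty":0,"tz":0,"twist":0,"fingers":0.3},{"tx":3.2,"ty":0,"tz":0,"twist":0,"fingers":0.3},{"tx":4,"ty":0,"tz":0,"twist":0,"fingers":0.3},{"tx":4.8,"ty":0,"tz":0,"twist":0,"fingers":0.3},{"tx":5.4,"ty":0,"tz":0,"twist":0,"fingers":0.3},{"tx":5.8,"ty":0,"tz":0,"twist":0,"fingers":0.3},{"tx":6.0,"ty":0,"tz":0,"twist":0,"fingers":0.3},{"tx":6.0,"ty":0,"tz":0,"twist":0,"fingers":0.3}]'

```text
t: 6.0
position: [465.3, -275.0, 34.7]
eef_rot: [-1.57, 0.005, 3.03]
force: [1.6, 1.8, 7.4]
gripper_width: 6.1
```

Request:
step_arm --rows '[{"tx":0,"ty":0,"tz":0,"twist":0,"fingers":3},{"tx":0,"ty":0,"tz":0,"twist":0,"fingers":3},{"tx":0,"ty":0,"tz":0,"twist":0,"fingers":3},{"tx":0,"ty":-2,"tz":0,"twist":0,"fingers":3},{"tx":0,"ty":-5,"tz":0,"twist":0,"fingers":3},{"tx":0,"ty":-10,"tz":0,"twist":0,"fingers":8.5},{"tx":-8,"ty":-15,"tz":5,"twist":0,"fingers":8.5},{"tx":-8,"ty":-15,"tz":8,"twist":0,"fingers":8.5},{"tx":-8,"ty":-15,"tz":8,"twist":0,"fingers":8.5},{"tx":-8,"ty":-15,"tz":8,"twist":0,"fingers":8.5},{"tx":-8,"ty":-15,"tz":8,"twist":0,"fingers":8.5},{"tx":-8,"ty":-15,"tz":8,"twist":0,"fingers":8.5}]'

```text
t: 7.2
position: [533.6, -362.3, 181.9]
eef_rot: [-1.572, -0.002, 3.03]
force: [-0.9, -0.3, -0.5]
gripper_width: 85.2
```

```bash
python3 - <<'E'
from h import *
p=shot('wrist','w2'); X=cloud(p); P=X.reshape(-1,3)
for t in ['finished_phone_mid','jaw','jig']:
    for r in nets.masks_of(p,t):
        if r['confidence']>.2:
            z=np.nanmedian(X[r['pixels']][:,2]); print(t,round(r['confidence'],2),r['extent'],'z',round(float(z),1),rect(p,r['pixels'],z))
go([570.8,-286,90],3.03)
E
```

```text
finished_phone_mid 0.64 [254.4, 194.4, 65.9, 118.0] z 24.6 (570.6, -290.6, 123.7, 59.2, 83.6)
jaw 0.68 [376.4, 220.1, 36.7, 79.2] z 28.0 (470.3, -277.4, 83.5, 32.0, 85.1)
jig 0.7 [231.6, 136.6, 194.0, 183.9] z 15.5 (532.1, -301.2, 193.2, 168.1, 83.8)
jig 0.62 [381.5, 376.3, 48.1, 23.6] z 11.1 (461.8, -101.4, 55.4, 30.7, 6.8)
tx -2.81 ty 9.28 tz -8.00 twist 0.000 (or -6.283) | pos [ 534.  -362.4  182.8] yaw 3.030 w 85.2 F [-0.1  0.4  0.1] t 7.4
```

View pics/w2.png

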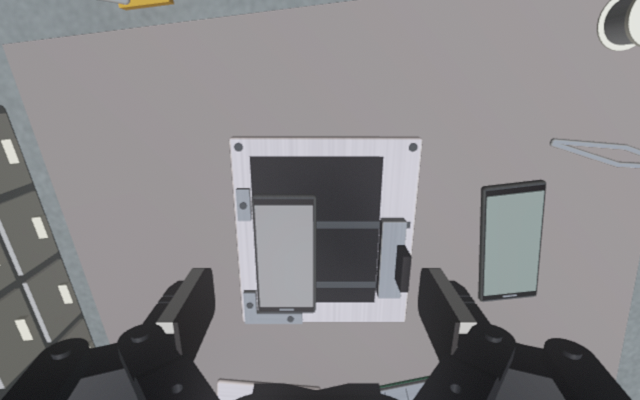

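Request:
step_arm --rows '[{"tx":-2.8,"ty":5,"tz":-7.7,"twist":0,"fingers":8.5},{"tx":-2.8,"ty":9,"tz":-7.7,"twist":0,"fingers":8.5},{"tx":-2.8,"ty":9,"tz":-7.7,"twist":0,"fingers":8.5},{"tx":-2.8,"ty":9,"tz":-7.7,"twist":0,"fingers":8.5},{"tx":-2.8,"ty":12,"tz":-7.7,"twist":0,"fingers":8.5},{"tx":-2.8,"ty":15,"tz":-7.7,"twist":0,"fingers":8.5},{"tx":-2.8,"ty":16.5,"tz":-7.7,"twist":0,"fingers":8.5},{"tx":-2.8,"ty":17.1,"tz":-7.7,"twist":0,"fingers":8.5},{"tx":-2.8,"ty":17.1,"tz":-7.7,"twist":0,"fingers":8.5},{"tx":-2.8,"ty":17.1,"tz":-7.7,"twist":0,"fingers":8.5},{"tx":-2.8,"ty":17.1,"tz":-7.7,"twist":0,"fingers":8.5}]'

```text
t: 8.5
position: [571.7, -290.2, 13.5]
eef_rot: [-1.57, 0.003, 3.03]
force: [-0.6, -0.8, 0.4]
gripper_width: 85.1
```

```bash
python3 - <<'E'
from h import *
go([571,-289,12],3.03)
E
```

```text
tx 0.09 ty 0.15 tz -0.11 twist -0.000 (or 6.283) | pos [ 571.7 -290.2   13.5] yaw 3.030 w 85.1 F [-0.6 -0.8  0.4] t 8.5
```

Request:
step_arm --rows '[{"tx":0,"ty":0,"tz":0,"twist":0,"fingers":4.5},{"tx":0,"ty":0,"tz":0,"twist":0,"fingers":4.5},{"tx":0,"ty":0,"tz":0,"twist":0,"fingers":4.5},{"tx":0,"ty":0,"tz":0,"twist":0,"fingers":4.5},{"tx":0,"ty":0,"tz":0,"twist":0,"fingers":4.5}]'

```text
t: 9.0
position: [571.5, -290.0, 12.9]
eef_rot: [-1.57, 0.002, 3.03]
force: [0.1, 0.4, 5.4]
gripper_width: 55.9
```

Request:
step_arm --rows '[{"tx":0,"ty":-1,"tz":0,"twist":0,"fingers":4.5},{"tx":0,"ty":-2,"tz":0,"twist":0,"fingers":4.5},{"tx":0,"ty":-4,"tz":0,"twist":0,"fingers":4.5},{"tx":0,"ty":-6,"tz":0,"twist":0,"fingers":4.5},{"tx":0,"ty":-8,"tz":0,"twist":0,"fingers":4.5},{"tx":0,"ty":-10,"tz":0,"twist":0,"fingers":4.5},{"tx":0,"ty":-10,"tz":0,"twist":0,"fingers":4.5},{"tx":0,"ty":-10,"tz":0,"twist":0,"fingers":4.5}]'

```text
t: 9.8
position: [570.7, -289.5, 111.8]
eef_rot: [-1.571, 0.0, 3.029]
force: [-0.3, -0.5, -2.6]
gripper_width: 55.8
```

```bash
python3 - <<'E'
from h import *
go([612.5,4.4,110],np.pi/2-0.098)
p=shot('wrist','w3')
E
```

```text
tx -0.86 ty 0.19 tz -29.67 twist 1.557 (or -4.727) | pos [ 570.7 -289.5  111.8] yaw 3.029 w 55.8 F [-0.3 -0.5 -2.6] t 9.8
```

View pics/w3.png

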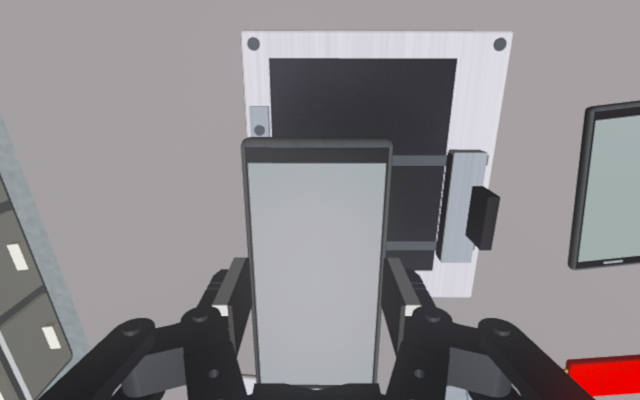

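Request:
step_arm --rows '[{"tx":-0.86,"ty":-1,"tz":-29.67,"twist":-1.585,"fingers":4.5},{"tx":-0.86,"ty":-1,"tz":-29.67,"twist":-1.585,"fingers":4.5},{"tx":-0.86,"ty":-1,"tz":-29.67,"twist":-1.585,"fingers":4.5},{"tx":-0.86,"ty":-1,"tz":-29.67,"twist":-1.585,"fingers":4.5},{"tx":-0.86,"ty":-1,"tz":-29.67,"twist":-1.585,"fingers":4.5},{"tx":-0.86,"ty":-1,"tz":-29.67,"twist":-1.585,"fingers":4.5},{"tx":-0.86,"ty":-1,"tz":-29.67,"twist":-1.585,"fingers":4.5},{"tx":-0.86,"ty":-1,"tz":-29.67,"twist":-1.585,"fingers":4.5},{"tx":-0.86,"ty":-1,"tz":-29.67,"twist":-1.585,"fingers":4.5},{"tx":-0.86,"ty":-1,"tz":-29.67,"twist":-1.585,"fingers":4.5},{"tx":-0.86,"ty":-1,"tz":-29.67,"twist":-1.585,"fingers":4.5},{"tx":-0.86,"ty":-1,"tz":-29.67,"twist":-1.585,"fingers":4.5}]'

```text
t: 11.05
position: [611.6, 4.1, 120.3]
eef_rot: [-1.573, -0.001, -1.668]
force: [-0.7, -0.2, -0.6]
gripper_width: 55.8
```

```bash
python3 - <<'E'
from h import *
go([612.5,4.4,50],-np.pi/2-0.098)
p=shot('wrist','w4'); X=cloud(p)
for t in ['finished_phone_mid','rest_pad']:
    for r in nets.masks_of(p,t):
        if r['confidence']>.2:
            z=np.nanmedian(X[r['pixels']][:,2]); print(t,round(r['confidence'],2),r['extent'],'z',round(float(z),1),rect(p,r['pixels'],z))
E
```

```text
tx -0.04 ty 7.02 tz 0.10 twist 0.001 (or -6.282) | pos [611.6   4.1 120.3] yaw -1.668 w 55.8 F [-0.7 -0.2 -0.6] t 11.1
finished_phone_mid 0.86 [243.8, 138.1, 150.8, 253.1] z 131.6 (613.8, 3.4, 119.9, 56.9, -5.7)
rest_pad 0.72 [258.5, 96.7, 109.9, 42.7] z 7.1 (668.3, 0.7, 76.4, 28.1, 84.5)
rest_pad 0.28 [426.1, 279.6, 31.0, 43.0] z 10.7 (511.2, -93.1, 44.6, 20.4, 19.6)
```

View pics/w4.png

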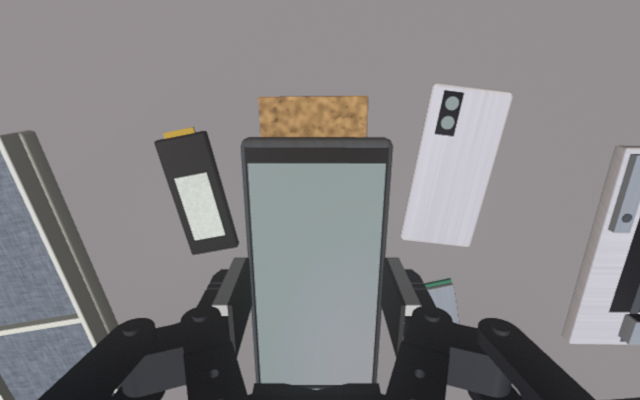

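Request:
step_arm --rows '[{"tx":-0.13,"ty":4,"tz":0.1,"twist":0,"fingers":4.5},{"tx":-0.13,"ty":7,"tz":0.1,"twist":0,"fingers":4.5},{"tx":-0.13,"ty":9,"tz":0.1,"twist":0,"fingers":4.5},{"tx":-0.13,"ty":10.5,"tz":0.1,"twist":0,"fingers":4.5},{"tx":-0.13,"ty":11.2,"tz":0.1,"twist":0,"fingers":4.5},{"tx":-0.13,"ty":11.4,"tz":0.1,"twist":0,"fingers":4.5},{"tx":-0.13,"ty":11.4,"tz":0.1,"twist":0,"fingers":4.5},{"tx":-0.13,"ty":11.4,"tz":0.1,"twist":0,"fingers":4.5}]'

```text
t: 12.0
position: [614.3, 5.4, 8.8]
eef_rot: [-1.569, 0.0, -1.669]
force: [0.2, -0.1, -1.1]
gripper_width: 56.1
```

```bash
python3 - <<'E'
from h import *
go([612.6,5.2,5],-np.pi/2-0.098)
E
```

```text
tx 0.04 ty 0.38 tz -0.17 twist 0.000 (or -6.283) | pos [614.3   5.4   8.8] yaw -1.669 w 56.1 F [ 0.2 -0.1 -1.1] t 12.0
```

Request:
step_arm --rows '[{"tx":0.03,"ty":0.2,"tz":-0.15,"twist":0,"fingers":4.5},{"tx":0.03,"ty":0.35,"tz":-0.15,"twist":0,"fingers":4.5},{"tx":0.03,"ty":0.4,"tz":-0.15,"twist":0,"fingers":4.5},{"tx":0.03,"ty":0.4,"tz":-0.15,"twist":0,"fingers":4.5}]'

```text
t: 12.4
position: [612.2, 5.3, 4.9]
eef_rot: [-1.57, 0.0, -1.668]
force: [-3.0, 0.8, 5.1]
gripper_width: 56.1
```

Request:
step_arm --rows '[{"tx":0,"ty":0,"tz":0,"twist":0,"fingers":7},{"tx":0,"ty":0,"tz":0,"twist":0,"fingers":7},{"tx":0,"ty":0,"tz":0,"twist":0,"fingers":7},{"tx":0,"ty":0,"tz":0,"twist":0,"fingers":7},{"tx":0,"ty":-3,"tz":0,"twist":0,"fingers":7},{"tx":0,"ty":-8,"tz":0,"twist":0,"fingers":7},{"tx":0,"ty":-13,"tz":0,"twist":0,"fingers":7},{"tx":0,"ty":-18,"tz":0,"twist":0,"fingers":7},{"tx":0,"ty":-20,"tz":-5,"twist":0,"fingers":7},{"tx":0,"ty":-20,"tz":-8,"twist":0,"fingers":7},{"tx":0,"ty":-20,"tz":-8,"twist":0,"fingers":7}]'

```text
t: 13.5
position: [529.7, 13.2, 205.5]
eef_rot: [-1.569, 0.002, -1.668]
force: [-0.6, 1.4, 0.2]
gripper_width: 70.2
```

```bash
python3 - <<'E'
from h import *
p=shot('wrist','w5'); X=cloud(p)
for t in ['finished_phone_mid','rest_pad','bench_cover_mid','bench_battery_mid','tray']:
    for r in nets.masks_of(p,t):
        if r['confidence']>.3:
            z=np.nanmedian(X[r['pixels']][:,2]); print(t,round(r['confidence'],2),r['extent'],'z',round(float(z),1),rect(p,r['pixels'],z))
go([354.3,-271.8,120],3.15)
E
```

```text
finished_phone_mid 0.66 [282.6, 3.1, 66.9, 147.0] z 16.4 (611.6, 5.3, 123.3, 58.1, -5.5)
rest_pad 0.97 [273.5, 0.4, 85.4, 155.1] z 7.1 (609.2, 5.5, 133.8, 75.9, -5.0)
bench_cover_mid 0.8 [391.8, 0.0, 83.2, 130.1] z 10.0 (615.1, -96.0, 107.6, 55.5, -12.3)
bench_battery_mid 0.72 [185.4, 22.3, 70.3, 112.7] z 11.3 (620.4, 91.2, 96.4, 39.4, 5.7)
tray 0.86 [0.0, 14.1, 182.2, 328.6] z 23.6 (524.7, 285.4, 300.0, 217.9, 4.7)
tx 30.08 ty 8.33 tz -14.99 twist -4.819 (or 1.464) | pos [533.   12.9 203.1] yaw -1.669 w 70.1 F [-0.6  0.   0. ] t 13.8
```

View pics/w5.png

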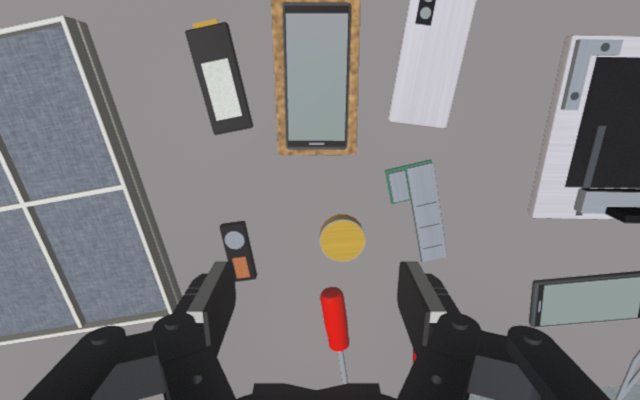

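Request:
step_arm --rows '[{"tx":30.08,"ty":5,"tz":-15,"twist":1.464,"fingers":8.5},{"tx":30.08,"ty":5,"tz":-15,"twist":1.464,"fingers":8.5},{"tx":30.08,"ty":5,"tz":-15,"twist":1.464,"fingers":8.5},{"tx":30.08,"ty":5,"tz":-15,"twist":1.464,"fingers":8.5},{"tx":30.08,"ty":5,"tz":-15,"twist":1.464,"fingers":8.5},{"tx":30.08,"ty":5,"tz":-15,"twist":1.464,"fingers":8.5},{"tx":30.08,"ty":5,"tz":-15,"twist":1.464,"fingers":8.5},{"tx":30.08,"ty":5,"tz":-15,"twist":1.464,"fingers":8.5},{"tx":30.08,"ty":5,"tz":-15,"twist":1.464,"fingers":8.5},{"tx":30.08,"ty":5,"tz":-15,"twist":1.464,"fingers":8.5},{"tx":30.08,"ty":5,"tz":-15,"twist":1.464,"fingers":8.5},{"tx":30.08,"ty":5,"tz":-15,"twist":1.464,"fingers":8.5}]'

```text
t: 15.0
position: [354.0, -271.9, 153.4]
eef_rot: [-1.571, -0.001, -3.13]
force: [0.6, 1.0, -0.4]
gripper_width: 85.0
```

```bash
python3 - <<'E'
from h import *
p=shot('wrist','w6'); X=cloud(p)
for t in ['next_phone_mid','jig']:
    for r in nets.masks_of(p,t):
        if r['confidence']>.3:
            z=np.nanmedian(X[r['pixels']][:,2]); print(t,round(r['confidence'],2),r['extent'],'z',round(float(z),1),rect(p,r['pixels'],z))
go([354.3,-271.8,1],3.15)
E
```

```text
next_phone_mid 0.7 [281.8, 102.9, 75.5, 148.9] z 12.5 (353.6, -272.2, 122.3, 57.8, -89.5)
jig 0.88 [1.1, 5.4, 208.4, 256.7] z 15.5 (530.9, -299.8, 190.9, 171.8, 83.5)
tx -0.04 ty 15.26 tz 0.01 twist -6.281 (or 0.002) | pos [ 353.9 -271.7  153.6] yaw -3.131 w 85.1 F [ 0.  -0.6 -0.4] t 15.2
```

Request:
step_arm --rows '[{"tx":0,"ty":5,"tz":0,"twist":0,"fingers":8.5},{"tx":0,"ty":9,"tz":0,"twist":0,"fingers":8.5},{"tx":0,"ty":12,"tz":0,"twist":0,"fingers":8.5},{"tx":0,"ty":14,"tz":0,"twist":0,"fingers":8.5},{"tx":0,"ty":15,"tz":0,"twist":0,"fingers":8.5},{"tx":0,"ty":15.3,"tz":0,"twist":0,"fingers":8.5},{"tx":0,"ty":15.3,"tz":0,"twist":0,"fingers":8.5},{"tx":0,"ty":15.3,"tz":0,"twist":0,"fingers":8.5},{"tx":0,"ty":15.3,"tz":0,"twist":0,"fingers":8.5}]'

```text
t: 16.05
position: [354.6, -272.0, 1.7]
eef_rot: [-1.57, 0.002, -3.132]
force: [0.4, -1.2, -0.3]
gripper_width: 84.7
```

Request:
step_arm --rows '[{"tx":0,"ty":0,"tz":0,"twist":0,"fingers":4.5},{"tx":0,"ty":0,"tz":0,"twist":0,"fingers":4.5},{"tx":0,"ty":0,"tz":0,"twist":0,"fingers":4.5},{"tx":0,"ty":0,"tz":0,"twist":0,"fingers":4.5},{"tx":0,"ty":0,"tz":0,"twist":0,"fingers":4.5}]'

```text
t: 16.55
position: [354.2, -271.9, 1.7]
eef_rot: [-1.57, 0.001, -3.132]
force: [-1.6, 1.2, 8.1]
gripper_width: 55.7
```

Request:
step_arm --rows '[{"tx":0,"ty":-1,"tz":0,"twist":0,"fingers":4.5},{"tx":0,"ty":-3,"tz":0,"twist":0,"fingers":4.5},{"tx":0,"ty":-6,"tz":0,"twist":0,"fingers":4.5},{"tx":0,"ty":-9,"tz":0,"twist":0,"fingers":4.5},{"tx":0,"ty":-11,"tz":0,"twist":0,"fingers":4.5},{"tx":0,"ty":-11,"tz":0,"twist":0,"fingers":4.5},{"tx":0,"ty":-11,"tz":0,"twist":0,"fingers":4.5}]'

```text
t: 17.25
position: [353.5, -271.4, 110.6]
eef_rot: [-1.571, 0.0, -3.133]
force: [0.3, 0.7, -1.8]
gripper_width: 55.8
```

```bash
python3 - <<'E'
from h import *
go([568,-294,95],3.03)
E
```

```text
tx -21.43 ty 1.57 tz 2.45 twist -6.163 (or 0.120) | pos [ 353.5 -271.4  110.6] yaw -3.133 w 55.8 F [ 0.3  0.7 -1.8] t 17.2
```

Request:
step_arm --rows '[{"tx":-21.5,"ty":2,"tz":2.3,"twist":0.12,"fingers":4.5},{"tx":-21.5,"ty":2,"tz":2.3,"twist":0.12,"fingers":4.5},{"tx":-21.5,"ty":2,"tz":2.3,"twist":0.12,"fingers":4.5},{"tx":-21.5,"ty":2,"tz":2.3,"twist":0.12,"fingers":4.5},{"tx":-21.5,"ty":2,"tz":2.3,"twist":0.12,"fingers":4.5},{"tx":-21.5,"ty":2,"tz":2.3,"twist":0.12,"fingers":4.5},{"tx":-21.5,"ty":2,"tz":2.3,"twist":0.12,"fingers":4.5},{"tx":-21.5,"ty":2,"tz":2.3,"twist":0.12,"fingers":4.5},{"tx":-21.5,"ty":2,"tz":2.3,"twist":0.12,"fingers":4.5},{"tx":-21.5,"ty":2,"tz":2.3,"twist":0.12,"fingers":4.5}]'

```text
t: 18.25
position: [568.4, -292.8, 91.2]
eef_rot: [-1.571, 0.0, 3.03]
force: [0.0, -0.7, -1.2]
gripper_width: 55.5
```

```bash
python3 - <<'E'
from h import *
go([569,-292.6,14],3.03)
p=shot('wrist','w7'); X=cloud(p)
for t in ['next_phone_mid','jig']:
    for r in nets.masks_of(p,t):
        if r['confidence']>.3:
            z=np.nanmedian(X[r['pixels']][:,2]); print(t,round(r['confidence'],2),r['extent'],'z',round(float(z),1),rect(p,r['pixels'],z))
E
```

```text
tx -0.05 ty 7.72 tz -0.03 twist 0.000 (or -6.283) | pos [ 568.4 -292.8   91.2] yaw 3.030 w 55.5 F [ 0.  -0.7 -1.2] t 18.2
next_phone_mid 0.74 [242.1, 132.4, 153.0, 258.3] z 101.8 (568.4, -295.0, 120.7, 57.4, 83.9)
jig 0.84 [232.3, 31.7, 299.8, 285.4] z 15.4 (527.0, -300.6, 188.7, 178.5, 83.7)
```

View pics/w7.png

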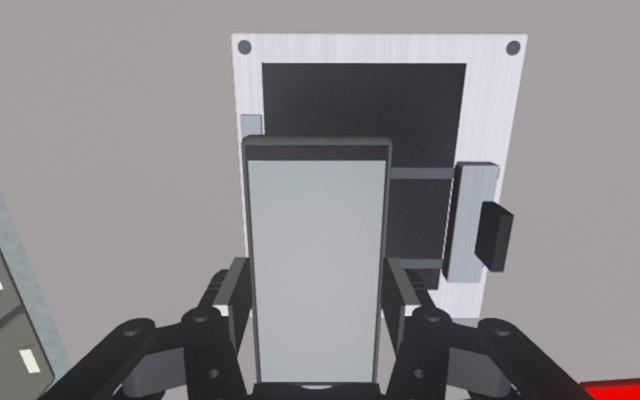

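Request:
step_arm --rows '[{"tx":-0.05,"ty":3,"tz":0,"twist":0,"fingers":4.5},{"tx":-0.05,"ty":5,"tz":0,"twist":0,"fingers":4.5},{"tx":-0.05,"ty":6.5,"tz":0,"twist":0,"fingers":4.5},{"tx":-0.05,"ty":7.2,"tz":0,"twist":0,"fingers":4.5},{"tx":-0.05,"ty":7.7,"tz":0,"twist":0,"fingers":4.5},{"tx":-0.05,"ty":7.7,"tz":0,"twist":0,"fingers":4.5},{"tx":-0.05,"ty":7.7,"tz":0,"twist":0,"fingers":4.5},{"tx":-0.05,"ty":7.7,"tz":0,"twist":0,"fingers":4.5}]'

```text
t: 19.2
position: [569.9, -293.0, 14.4]
eef_rot: [-1.571, 0.001, 3.031]
force: [0.3, 0.3, -2.3]
gripper_width: 55.7
```

```bash
python3 - <<'E'
from h import *
go([569,-292.6,14],3.03)
E
```

```text
tx 0.10 ty 0.04 tz -0.03 twist 0.001 (or -6.283) | pos [ 569.9 -293.    14.4] yaw 3.031 w 55.7 F [ 0.3  0.3 -2.3] t 19.2
```

Request:
step_arm --rows '[{"tx":0,"ty":0.05,"tz":-0.1,"twist":0,"fingers":4.5},{"tx":0,"ty":0.05,"tz":-0.2,"twist":0,"fingers":4.5},{"tx":0,"ty":0.05,"tz":-0.3,"twist":0,"fingers":4.5},{"tx":0,"ty":0.05,"tz":-0.4,"twist":0,"fingers":4.5},{"tx":0,"ty":0.05,"tz":-0.4,"twist":0,"fingers":4.5}]'

```text
t: 19.7
position: [570.3, -289.0, 13.8]
eef_rot: [-1.57, 0.001, 3.031]
force: [0.5, -0.9, 2.5]
gripper_width: 55.8
```

Request:
step_arm --rows '[{"tx":0,"ty":0,"tz":-0.1,"twist":0,"fingers":4.5},{"tx":0,"ty":0,"tz":-0.2,"twist":0,"fingers":4.5},{"tx":0,"ty":0,"tz":-0.2,"twist":0,"fingers":4.5}]'

```text
t: 20.0
position: [570.5, -287.4, 13.8]
eef_rot: [-1.57, 0.001, 3.031]
force: [-0.6, -3.9, 4.8]
gripper_width: 55.7
```

Request:
step_arm --rows '[{"tx":0,"ty":0,"tz":-0.1,"twist":0,"fingers":4.5},{"tx":0,"ty":0,"tz":-0.1,"twist":0,"fingers":4.5}]'

```text
t: 20.2
position: [570.5, -287.3, 13.8]
eef_rot: [-1.569, 0.001, 3.031]
force: [-0.9, -7.1, 3.9]
gripper_width: 55.7
```

Request:
step_arm --rows '[{"tx":0,"ty":0,"tz":-0.1,"twist":0,"fingers":4.5},{"tx":0,"ty":0,"tz":-0.1,"twist":0,"fingers":4.5}]'

```text
t: 20.4
position: [570.4, -287.3, 13.8]
eef_rot: [-1.567, 0.001, 3.031]
force: [0.2, -11.3, 1.5]
gripper_width: 55.9
```

Request:
step_arm --rows '[{"tx":-0.1,"ty":0,"tz":0,"twist":0,"fingers":4.5},{"tx":-0.2,"ty":0,"tz":0,"twist":0,"fingers":4.5},{"tx":-0.3,"ty":0,"tz":0,"twist":0,"fingers":4.5},{"tx":-0.3,"ty":0,"tz":0,"twist":0,"fingers":4.5}]'

```text
t: 20.8
position: [570.7, -287.3, 13.8]
eef_rot: [-1.568, -0.005, 3.03]
force: [-8.9, -8.2, 8.2]
gripper_width: 55.9
```

Request:
step_arm --rows '[{"tx":-0.1,"ty":0,"tz":0,"twist":0,"fingers":4.5},{"tx":-0.1,"ty":0,"tz":0,"twist":0,"fingers":4.5}]'

```text
t: 21.0
position: [570.8, -287.4, 13.8]
eef_rot: [-1.568, -0.006, 3.03]
force: [-11.7, -6.8, 9.8]
gripper_width: 55.6
```

Request:
step_arm --rows '[{"tx":0,"ty":0,"tz":0,"twist":0,"fingers":8.5},{"tx":0,"ty":0,"tz":0,"twist":0,"fingers":8.5},{"tx":0,"ty":0,"tz":0,"twist":0,"fingers":8.5},{"tx":0,"ty":0,"tz":0,"twist":0,"fingers":8.5},{"tx":0,"ty":-1,"tz":0,"twist":0,"fingers":8.5},{"tx":0,"ty":-4,"tz":0,"twist":0,"fingers":8.5},{"tx":0,"ty":-9,"tz":0,"twist":0,"fingers":8.5},{"tx":0,"ty":-14,"tz":0,"twist":0,"fingers":3.6},{"tx":0,"ty":-16,"tz":4,"twist":0,"fingers":3.6},{"tx":0,"ty":-17,"tz":8,"twist":0,"fingers":3.6},{"tx":0,"ty":-17,"tz":8,"twist":0,"fingers":3.6},{"tx":0,"ty":-17,"tz":8,"twist":0,"fingers":3.6}]'

```text
t: 22.2
position: [565.3, -365.4, 183.7]
eef_rot: [-1.571, 0.001, 3.029]
force: [0.1, 0.6, -0.8]
gripper_width: 35.7
```

```bash
python3 - <<'E'
from h import *
p=shot('wrist','w8'); X=cloud(p)
for t in ['next_phone_mid','jig','jaw','jaw_tab']:
    for r in nets.masks_of(p,t):
        if r['confidence']>.3:
            z=np.nanmedian(X[r['pixels']][:,2]); print(t,round(r['confidence'],2),r['extent'],'z',round(float(z),1),rect(p,r['pixels'],z))
go([465,-275,80],3.03)
a=p['img'][:,:,::-1]; cv2.imwrite('pics/w8c.png',cv2.resize(a[120:340,200:460],None,fx=2.5,fy=2.5,interpolation=2))
E
```

```text
next_phone_mid 0.78 [286.5, 193.9, 68.6, 121.8] z 24.6 (571.3, -288.4, 124.8, 58.3, 83.9)
jig 0.8 [268.4, 138.2, 190.6, 184.5] z 15.5 (530.6, -300.2, 194.5, 172.6, 84.0)
jaw 0.95 [407.5, 216.5, 41.6, 79.8] z 27.9 (469.0, -278.1, 83.1, 36.7, 83.4)
jaw 0.37 [262.7, 377.6, 72.6, 13.3] z 8.5 (611.7, -122.2, 84.1, 10.8, -11.7)
jaw_tab 0.58 [410.0, 217.3, 39.4, 80.2] z 28.0 (469.6, -277.8, 82.9, 35.9, 85.9)
tx 10.97 ty 10.32 tz -7.72 twist 0.002 (or -6.281) | pos [ 565.7 -363.8  183.1] yaw 3.032 w 35.4 F [-0.9  0.  -0.3] t 22.4
```

View pics/w8c.png

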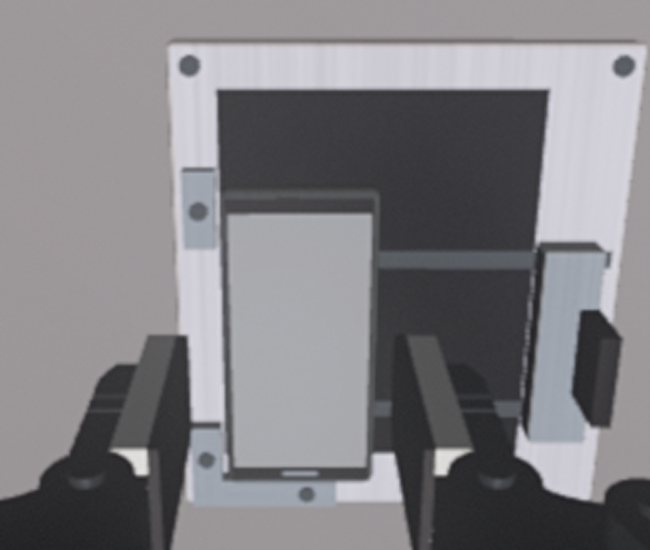

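Request:
step_arm --rows '[{"tx":0,"ty":5,"tz":0.5,"twist":0,"fingers":0},{"tx":0,"ty":10,"tz":0.5,"twist":0,"fingers":0},{"tx":0,"ty":14,"tz":0.5,"twist":0,"fingers":0},{"tx":0,"ty":15.5,"tz":0.5,"twist":0,"fingers":0},{"tx":0,"ty":16.4,"tz":0.5,"twist":0,"fingers":0},{"tx":0,"ty":16.4,"tz":0.5,"twist":0,"fingers":0},{"tx":0,"ty":16.4,"tz":0.5,"twist":0,"fingers":0},{"tx":0,"ty":16.4,"tz":0.5,"twist":0,"fingers":0}]'

```text
t: 23.25
position: [566.0, -370.2, 21.1]
eef_rot: [-1.57, 0.003, 3.031]
force: [0.1, -0.7, -0.3]
gripper_width: 0.1
```

Request:
step_arm --rows '[{"tx":0,"ty":0,"tz":-0.3,"twist":0,"fingers":0},{"tx":0,"ty":0,"tz":-0.5,"twist":0,"fingers":0},{"tx":0,"ty":0,"tz":-0.5,"twist":0,"fingers":0}]'

```text
t: 23.55
position: [565.7, -364.5, 19.7]
eef_rot: [-1.571, 0.001, 3.031]
force: [-0.0, 1.0, 0.0]
gripper_width: -0.1
```

Request:
step_arm --rows '[{"tx":0,"ty":0.15,"tz":-0.2,"twist":0,"fingers":0},{"tx":0,"ty":0.15,"tz":-0.4,"twist":0,"fingers":0},{"tx":0,"ty":0.15,"tz":-0.4,"twist":0,"fingers":0}]'

```text
t: 23.85
position: [565.9, -360.5, 17.6]
eef_rot: [-1.571, -0.0, 3.031]
force: [-0.1, 0.4, 0.4]
gripper_width: -0.2
```

Request:
step_arm --rows '[{"tx":0,"ty":0,"tz":-0.1,"twist":0,"fingers":0},{"tx":0,"ty":0,"tz":-0.2,"twist":0,"fingers":0},{"tx":0,"ty":0,"tz":-0.2,"twist":0,"fingers":0}]'

```text
t: 24.15
position: [565.8, -359.8, 17.9]
eef_rot: [-1.569, -0.0, 3.031]
force: [-1.6, -4.9, -1.9]
gripper_width: 0.3
```

Request:
step_arm --rows '[{"tx":0,"ty":0,"tz":-0.1,"twist":0,"fingers":0},{"tx":0,"ty":0,"tz":-0.2,"twist":0,"fingers":0},{"tx":0,"ty":0,"tz":-0.2,"twist":0,"fingers":0}]'

```text
t: 24.45
position: [565.8, -359.6, 18.5]
eef_rot: [-1.567, -0.0, 3.031]
force: [-2.6, -10.2, -1.0]
gripper_width: -0.2
```

Request:
step_arm --rows '[{"tx":0,"ty":0,"tz":1,"twist":0,"fingers":3.6},{"tx":0,"ty":-5,"tz":1.5,"twist":0,"fingers":3.6},{"tx":0,"ty":-8,"tz":1.5,"twist":0,"fingers":3.6},{"tx":0,"ty":-8,"tz":1.5,"twist":0,"fingers":3.6},{"tx":0,"ty":-8,"tz":1.5,"twist":0,"fingers":3.6}]'

```text
t: 24.95
position: [565.3, -371.5, 98.6]
eef_rot: [-1.572, 0.002, 3.03]
force: [0.1, -0.6, -0.9]
gripper_width: 36.7
```

```bash
python3 - <<'E'
from h import *
go([464.5,-275,90],3.03)
E
```

```text
tx 11.09 ty 0.84 tz -8.47 twist 0.000 (or -6.283) | pos [ 565.3 -371.5   98.6] yaw 3.030 w 36.7 F [ 0.1 -0.6 -0.9] t 24.9
```

Request:
step_arm --rows '[{"tx":11.1,"ty":0.5,"tz":-8.5,"twist":0,"fingers":3.6},{"tx":11.1,"ty":0.5,"tz":-8.5,"twist":0,"fingers":3.6},{"tx":11.1,"ty":0.5,"tz":-8.5,"twist":0,"fingers":3.6},{"tx":11.1,"ty":0.5,"tz":-8.5,"twist":0,"fingers":3.6},{"tx":11.1,"ty":0.5,"tz":-8.5,"twist":0,"fingers":3.6},{"tx":11.1,"ty":3,"tz":-8.5,"twist":0,"fingers":3.6},{"tx":11.1,"ty":5,"tz":-8.5,"twist":0,"fingers":3.6},{"tx":11.1,"ty":6.5,"tz":-8.5,"twist":0,"fingers":3.6},{"tx":11.1,"ty":6.5,"tz":-8.5,"twist":0,"fingers":3.6},{"tx":11.1,"ty":6.5,"tz":-8.5,"twist":0,"fingers":3.6}]'

```text
t: 25.95
position: [464.4, -275.5, 32.6]
eef_rot: [-1.571, -0.0, 3.03]
force: [-0.5, -0.1, 0.1]
gripper_width: 35.9
```

Request:
step_arm --rows '[{"tx":0,"ty":0,"tz":0,"twist":0,"fingers":0.3},{"tx":0,"ty":0,"tz":0,"twist":0,"fingers":0.3},{"tx":0,"ty":0,"tz":0,"twist":0,"fingers":0.3},{"tx":0,"ty":0,"tz":0,"twist":0,"fingers":0.3},{"tx":0,"ty":0,"tz":0,"twist":0,"fingers":0.3}]'

```text
t: 26.45
position: [464.7, -275.4, 33.8]
eef_rot: [-1.57, 0.002, 3.031]
force: [0.3, -0.4, 6.3]
gripper_width: 6.2
```

Request:
step_arm --rows '[{"tx":-0.8,"ty":0,"tz":0,"twist":0,"fingers":0.3},{"tx":-1.6,"ty":0,"tz":0,"twist":0,"fingers":0.3},{"tx":-2.4,"ty":0,"tz":0,"twist":0,"fingers":0.3},{"tx":-3.2,"ty":0,"tz":0,"twist":0,"fingers":0.3},{"tx":-4,"ty":0,"tz":0,"twist":0,"fingers":0.3},{"tx":-4.8,"ty":0,"tz":0,"twist":0,"fingers":0.3},{"tx":-5.2,"ty":0,"tz":0,"twist":0,"fingers":0.3},{"tx":-5.6,"ty":0,"tz":0,"twist":0,"fingers":0.3},{"tx":-5.8,"ty":0,"tz":0,"twist":0,"fingers":0.3},{"tx":-5.8,"ty":0,"tz":0,"twist":0,"fingers":0.3}]'

```text
t: 27.45
position: [521.5, -281.8, 33.7]
eef_rot: [-1.57, 0.0, 3.031]
force: [-1.7, 0.3, 7.0]
gripper_width: 6.3
```

Request:
step_arm --rows '[{"tx":-0.1,"ty":0,"tz":0,"twist":0,"fingers":0.3},{"tx":-0.2,"ty":0,"tz":0,"twist":0,"fingers":0.3},{"tx":-0.3,"ty":0,"tz":0,"twist":0,"fingers":0.3},{"tx":-0.3,"ty":0,"tz":0,"twist":0,"fingers":0.3}]'

```text
t: 27.85
position: [524.1, -282.1, 33.7]
eef_rot: [-1.57, -0.0, 3.031]
force: [-2.4, 0.4, 8.5]
gripper_width: 6.5
```

Request:
step_arm --rows '[{"tx":-0.1,"ty":0,"tz":0,"twist":0,"fingers":0.3},{"tx":-0.2,"ty":0,"tz":0,"twist":0,"fingers":0.3},{"tx":-0.2,"ty":0,"tz":0,"twist":0,"fingers":0.3}]'

```text
t: 28.15
position: [525.6, -282.3, 33.7]
eef_rot: [-1.57, -0.001, 3.031]
force: [-3.7, -0.5, 9.5]
gripper_width: 6.4
```

Request:
step_arm --rows '[{"tx":-0.1,"ty":0,"tz":0,"twist":0,"fingers":0.3},{"tx":-0.2,"ty":0,"tz":0,"twist":0,"fingers":0.3},{"tx":-0.2,"ty":0,"tz":0,"twist":0,"fingers":0.3}]'

```text
t: 28.45
position: [526.4, -282.4, 33.7]
eef_rot: [-1.57, -0.004, 3.031]
force: [-7.2, 1.3, 11.1]
gripper_width: 6.2
```

Request:
step_arm --rows '[{"tx":-0.1,"ty":0,"tz":0,"twist":0,"fingers":0.3},{"tx":-0.2,"ty":0,"tz":0,"twist":0,"fingers":0.3},{"tx":-0.2,"ty":0,"tz":0,"twist":0,"fingers":0.3}]'

```text
t: 28.75
position: [526.5, -282.4, 33.7]
eef_rot: [-1.571, -0.007, 3.03]
force: [-12.0, 3.0, 16.3]
gripper_width: 6.1
```

Request:
step_arm --rows '[{"tx":-0.1,"ty":0,"tz":0,"twist":0,"fingers":0.3},{"tx":-0.2,"ty":0,"tz":0,"twist":0,"fingers":0.3},{"tx":-0.2,"ty":0,"tz":0,"twist":0,"fingers":0.3}]'

```text
t: 29.05
position: [526.5, -282.4, 33.7]
eef_rot: [-1.571, -0.011, 3.03]
force: [-17.4, 4.4, 19.9]
gripper_width: 6.5
```

Request:
step_arm --rows '[{"tx":-0.1,"ty":0,"tz":0,"twist":0,"fingers":0.3},{"tx":-0.2,"ty":0,"tz":0,"twist":0,"fingers":0.3},{"tx":-0.2,"ty":0,"tz":0,"twist":0,"fingers":0.3}]'

```text
t: 29.35
position: [526.6, -282.4, 33.7]
eef_rot: [-1.571, -0.015, 3.03]
force: [-22.0, 6.0, 24.5]
gripper_width: 6.6
```

Request:
step_arm --rows '[{"tx":0.4,"ty":0,"tz":0,"twist":0,"fingers":0.3},{"tx":0.4,"ty":0,"tz":0,"twist":0,"fingers":2.5},{"tx":0.4,"ty":0,"tz":0,"twist":0,"fingers":2.5},{"tx":0.4,"ty":0,"tz":0,"twist":0,"fingers":2.5},{"tx":0.4,"ty":0,"tz":0,"twist":0,"fingers":2.5},{"tx":0.4,"ty":-3,"tz":0,"twist":0,"fingers":2.5},{"tx":0.4,"ty":-8,"tz":0,"twist":0,"fingers":2.5},{"tx":0.4,"ty":-13,"tz":0,"twist":0,"fingers":2.5},{"tx":-3,"ty":-16,"tz":5,"twist":0,"fingers":2.5},{"tx":-4,"ty":-16,"tz":8,"twist":0,"fingers":2.5},{"tx":-4,"ty":-16,"tz":8,"twist":0,"fingers":2.5},{"tx":-4,"ty":-16,"tz":8,"twist":0,"fingers":2.5}]'

```text
t: 30.55
position: [565.3, -367.6, 191.3]
eef_rot: [-1.572, -0.001, 3.029]
force: [-0.2, 0.2, 0.4]
gripper_width: 24.9
```

```bash
python3 - <<'E'
from h import *
p=shot('wrist','w9'); X=cloud(p)
for t in ['next_phone_mid','jig','jaw','bench_cover_mid']:
    for r in nets.masks_of(p,t):
        if r['confidence']>.3:
            z=np.nanmedian(X[r['pixels']][:,2]); print(t,round(r['confidence'],2),r['extent'],'z',round(float(z),1),rect(p,r['pixels'],z))
go([620,-99.5,150],-np.pi/2-0.207)
a=p['img'][:,:,::-1]; cv2.imwrite('pics/w9c.png',cv2.resize(a[130:330,200:440],None,fx=2.9,fy=2.9,interpolation=2))
E
```

```text
next_phone_mid 0.89 [286.8, 192.2, 63.4, 116.6] z 24.7 (572.8, -289.0, 123.0, 57.3, 83.5)
next_phone_mid 0.57 [274.0, 378.3, 70.2, 10.3] z 9.8 (600.9, -118.1, 78.6, 14.2, -11.0)
jig 0.71 [267.6, 138.2, 189.2, 182.6] z 15.4 (532.4, -301.7, 190.8, 168.4, 83.6)
jaw 0.63 [349.0, 216.5, 27.8, 47.4] z 28.0 (530.2, -300.8, 50.8, 25.6, 86.6)
bench_cover_mid 0.66 [275.2, 375.1, 69.1, 16.1] z 9.8 (600.5, -118.0, 82.4, 16.5, -13.0)
tx -2.53 ty 4.29 tz -27.08 twist 4.809 (or -1.474) | pos [ 565.2 -365.9  192.9] yaw 3.032 w 25.0 F [-0.6 -0.   0.7] t 30.8
```

View pics/w9c.png

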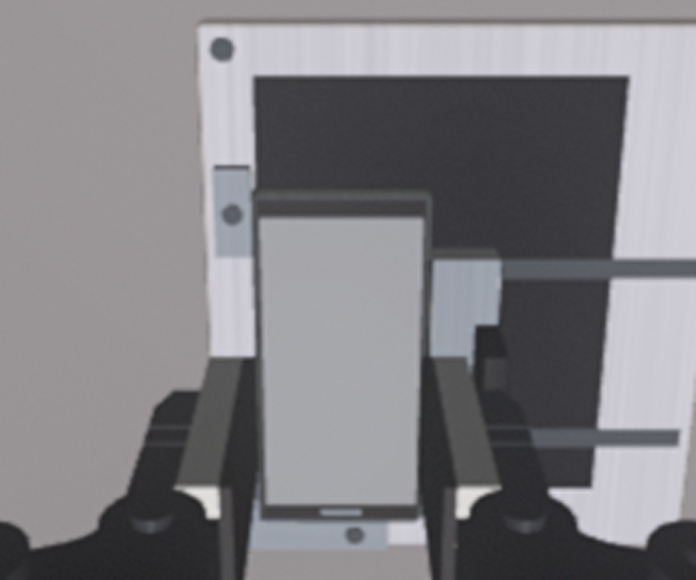

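Request:
step_arm --rows '[{"tx":-2.5,"ty":4.3,"tz":-27.1,"twist":-1.474,"fingers":7.4},{"tx":-2.5,"ty":4.3,"tz":-27.1,"twist":-1.474,"fingers":7.4},{"tx":-2.5,"ty":4.3,"tz":-27.1,"twist":-1.474,"fingers":7.4},{"tx":-2.5,"ty":4.3,"tz":-27.1,"twist":-1.474,"fingers":7.4},{"tx":-2.5,"ty":4.3,"tz":-27.1,"twist":-1.474,"fingers":7.4},{"tx":-2.5,"ty":4.3,"tz":-27.1,"twist":-1.474,"fingers":7.4},{"tx":-2.5,"ty":4.3,"tz":-27.1,"twist":-1.474,"fingers":7.4},{"tx":-2.5,"ty":4.3,"tz":-27.1,"twist":-1.474,"fingers":7.4},{"tx":-2.5,"ty":4.3,"tz":-27.1,"twist":-1.474,"fingers":7.4},{"tx":-2.5,"ty":4.3,"tz":-27.1,"twist":-1.474,"fingers":7.4},{"tx":-2.5,"ty":4.3,"tz":-27.1,"twist":-1.474,"fingers":7.4},{"tx":-2.5,"ty":4.3,"tz":-27.1,"twist":-1.474,"fingers":7.4}]'

```text
t: 32.0
position: [620.0, -99.8, 150.0]
eef_rot: [-1.57, 0.0, -1.781]
force: [1.1, -0.1, 0.2]
gripper_width: 74.2
```

```bash
cat >> h.py <<'E'
def see(p,names,c=.3):
    X=cloud(p)
    for t in names:
        for r in nets.masks_of(p,t):
            if r['confidence']>c:
                z=np.nanmedian(X[r['pixels']][:,2]); print(t,round(r['confidence'],2),r['extent'],'z',round(float(z),1),rect(p,r['pixels'],z))
E
python3 - <<'E'
from h import *
p=shot('wrist','w10'); see(p,['bench_cover_mid'])
go([620.5,-99.6,0],-np.pi/2-0.207)
E
```

```text
bench_cover_mid 0.57 [277.8, 111.2, 73.8, 137.9] z 10.1 (620.5, -98.1, 117.6, 56.6, -12.4)
tx -0.05 ty 14.99 tz 0.03 twist -0.003 (or 6.280) | pos [ 620.  -100.   149.9] yaw -1.781 w 74.3 F [ 0.1  0.6 -0.6] t 32.1
```

Request:
step_arm --rows '[{"tx":-0.12,"ty":5,"tz":0,"twist":0,"fingers":7.4},{"tx":-0.12,"ty":9,"tz":0,"twist":0,"fingers":7.4},{"tx":-0.12,"ty":12,"tz":0,"twist":0,"fingers":7.4},{"tx":-0.12,"ty":14,"tz":0,"twist":0,"fingers":7.4},{"tx":-0.12,"ty":14.8,"tz":0,"twist":0,"fingers":7.4},{"tx":-0.12,"ty":15.0,"tz":0,"twist":0,"fingers":7.4},{"tx":-0.12,"ty":15.0,"tz":0,"twist":0,"fingers":7.4},{"tx":-0.12,"ty":15.0,"tz":0,"twist":0,"fingers":7.4},{"tx":-0.12,"ty":15.0,"tz":0,"twist":0,"fingers":7.4}]'

```text
t: 33.0
position: [621.2, -99.1, 1.1]
eef_rot: [-1.568, 0.001, -1.779]
force: [-0.9, -1.4, -0.6]
gripper_width: 73.8
```

Lower slightly, grip, lift.

Request:
step_arm --rows '[{"tx":0,"ty":0.12,"tz":0,"twist":0,"fingers":7.4},{"tx":0,"ty":0.12,"tz":0,"twist":0,"fingers":7.4},{"tx":0,"ty":0.12,"tz":0,"twist":0,"fingers":4.5},{"tx":0,"ty":0.12,"tz":0,"twist":0,"fingers":4.5},{"tx":0,"ty":0.12,"tz":0,"twist":0,"fingers":4.5},{"tx":0,"ty":0.12,"tz":0,"twist":0,"fingers":4.5},{"tx":0,"ty":0.12,"tz":0,"twist":0,"fingers":4.5}]'

```text
t: 33.7
position: [620.9, -99.1, -0.8]
eef_rot: [-1.57, 0.0, -1.778]
force: [-0.1, 1.6, 6.0]
gripper_width: 54.1
```

Request:
step_arm --rows '[{"tx":0,"ty":-1,"tz":0,"twist":0,"fingers":4.5},{"tx":0,"ty":-3,"tz":0,"twist":0,"fingers":4.5},{"tx":0,"ty":-6,"tz":0,"twist":0,"fingers":4.5},{"tx":0,"ty":-9,"tz":0,"twist":0,"fingers":4.5},{"tx":0,"ty":-12,"tz":0,"twist":0,"fingers":4.5},{"tx":0,"ty":-12,"tz":0,"twist":0,"fingers":4.5},{"tx":0,"ty":-12,"tz":0,"twist":0,"fingers":4.5}]'

```text
t: 34.4
position: [620.4, -98.9, 119.1]
eef_rot: [-1.57, 0.001, -1.779]
force: [-0.4, -0.0, -1.2]
gripper_width: 53.2
```

```bash
python3 - <<'E'
from h import *
X=np.array([71,-51]); c=np.array([525.5,288]); a=np.radians(4.8)
for X in ([71,-51],[-71,-51],[-71,51],[71,51]): print(X,(c+np.array([[np.cos(a),-np.sin(a)],[np.sin(a),np.cos(a)]])@X).round(1))
go([450.5,330,140],-np.pi/2+a)
p=shot('scene'); see(p,['bench_speaker_mid','bench_battery_mid','tray','bench_board_mid'])
E
```

```text
[71, -51] [600.5 243.1]
[-71, -51] [459.  231.2]
[-71, 51] [450.5 332.9]
[71, 51] [592.  344.8]
tx -38.46 ty -2.08 tz -25.48 twist -0.292 (or 5.991) | pos [620.4 -98.9 119.1] yaw -1.779 w 53.2 F [-0.4 -0.  -1.2] t 34.4
bench_speaker_mid 0.74 [351.0, 184.8, 10.9, 23.5] z 10.5 (449.5, 100.6, 72.2, 28.5, 2.2)
bench_speaker_mid 0.67 [347.3, 233.5, 20.0, 40.1] z 8.8 (623.1, 90.9, 97.9, 39.6, 5.0)
bench_battery_mid 0.9 [346.1, 235.8, 18.2, 35.2] z 8.9 (622.0, 90.4, 96.8, 36.9, 7.3)
tray 0.57 [382.8, 173.6, 108.5, 102.1] z 21.2 (525.4, 289.4, 307.0, 220.0, 5.0)
```

Request:
step_arm --rows '[{"tx":-38.5,"ty":-8,"tz":-25.5,"twist":-0.292,"fingers":4.5},{"tx":-38.5,"ty":-8,"tz":-25.5,"twist":-0.292,"fingers":4.5},{"tx":-38.5,"ty":-8,"tz":-25.5,"twist":-0.292,"fingers":4.5},{"tx":-38.5,"ty":-8,"tz":-25.5,"twist":-0.292,"fingers":4.5},{"tx":-38.5,"ty":-8,"tz":-25.5,"twist":-0.292,"fingers":4.5},{"tx":-38.5,"ty":-8,"tz":-25.5,"twist":-0.292,"fingers":4.5},{"tx":-38.5,"ty":-8,"tz":-25.5,"twist":-0.292,"fingers":4.5},{"tx":-38.5,"ty":-8,"tz":-25.5,"twist":-0.292,"fingers":4.5},{"tx":-38.5,"ty":-8,"tz":-25.5,"twist":-0.292,"fingers":4.5},{"tx":-38.5,"ty":-8,"tz":-25.5,"twist":-0.292,"fingers":4.5},{"tx":-38.5,"ty":-8,"tz":-25.5,"twist":-0.292,"fingers":4.5},{"tx":-38.5,"ty":-8,"tz":-25.5,"twist":-0.292,"fingers":4.5}]'

```text
t: 35.85
position: [450.1, 329.9, 197.8]
eef_rot: [-1.572, -0.001, -1.486]
force: [1.0, -0.2, -0.3]
gripper_width: 53.5
```

```bash
python3 - <<'E'
from h import *
p=shot('wrist','w11'); see(p,['tray','bench_cover_mid','tray_board_mid']); np.save('w11.npy',cloud(p))
go([450.5,332.9,140],-np.pi/2+.084)
E
```

```text
tray 0.76 [238.3, 0.9, 274.0, 249.0] z 23.2 (486.6, 286.1, 217.4, 215.9, 4.9)
bench_cover_mid 0.77 [243.8, 146.4, 143.4, 243.1] z 208.7 (450.8, 329.7, 116.5, 55.1, 4.7)
tray_board_mid 0.83 [284.3, 0.0, 36.3, 78.5] z 31.1 (562.9, 350.0, 53.5, 26.5, 0.5)
tx -0.39 ty 5.83 tz 0.01 twist -0.001 (or 6.282) | pos [450.7 329.  198.3] yaw -1.488 w 53.8 F [-0.  -0.  -0.8] t 36.0
```

View pics/w11.png

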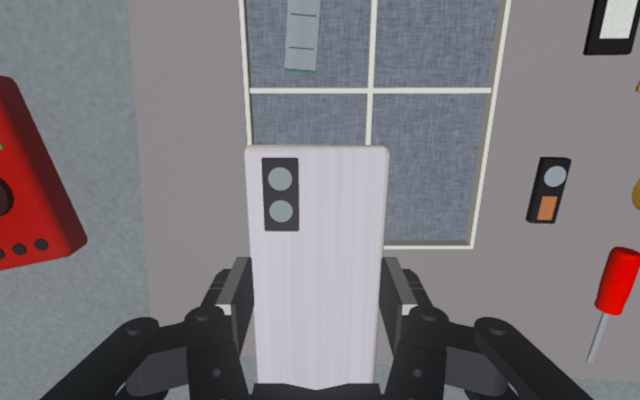

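```bash
python3 - <<'E'
from h import *
s=status.observe(); p=shot('wrist')
for q,z in [((370,91),30.5),((249,91),34.5),((492,90.5),34.5),((371,30),30.5),((472,246),34.5)]: print(q,onplane(p,*q,z).round(1))
E
```

```text
(370, 91) [527.  290.2  30.5]
(249, 91) [518.8 389.8  34.5]
(492, 90.5) [535.8 191.   34.5]
(371, 30) [573.  295.4  30.5]
(472, 246) [395.8 176.4  34.5]
```

Request:
step_arm --rows '[{"tx":-0.59,"ty":5,"tz":0.18,"twist":0,"fingers":4.5},{"tx":-0.59,"ty":10,"tz":0.18,"twist":0,"fingers":4.5},{"tx":-0.59,"ty":13,"tz":0.18,"twist":0,"fingers":4.5},{"tx":-0.59,"ty":15.5,"tz":0.18,"twist":0,"fingers":4.5},{"tx":-0.59,"ty":16.8,"tz":0.18,"twist":0,"fingers":4.5},{"tx":-0.59,"ty":17.4,"tz":0.18,"twist":0,"fingers":4.5},{"tx":-0.59,"ty":17.4,"tz":0.18,"twist":0,"fingers":4.5},{"tx":-0.59,"ty":17.4,"tz":0.18,"twist":0,"fingers":4.5},{"tx":-0.59,"ty":17.4,"tz":0.18,"twist":0,"fingers":4.5}]'

```text
t: 37.0
position: [452.2, 336.8, 25.7]
eef_rot: [-1.569, 0.001, -1.487]
force: [0.9, -0.2, -1.0]
gripper_width: 53.8
```

```bash
python3 - <<'E'
from h import *
go([452,335,19.2],-np.pi/2+.085)
E
```

```text
tx 0.18 ty 0.65 tz -0.04 twist -0.001 (or 6.282) | pos [452.2 336.8  25.7] yaw -1.487 w 53.8 F [ 0.9 -0.2 -1. ] t 37.0
```

Request:
step_arm --rows '[{"tx":0.17,"ty":0.3,"tz":0,"twist":0,"fingers":4.5},{"tx":0.17,"ty":0.5,"tz":0,"twist":0,"fingers":4.5},{"tx":0.17,"ty":0.62,"tz":0,"twist":0,"fingers":4.5},{"tx":0.17,"ty":0.62,"tz":0,"twist":0,"fingers":4.5},{"tx":0.17,"ty":0.62,"tz":0,"twist":0,"fingers":4.5}]'

```text
t: 37.5
position: [451.7, 334.5, 19.1]
eef_rot: [-1.57, -0.0, -1.486]
force: [-2.3, -1.2, 5.1]
gripper_width: 54.0
```

Request:
step_arm --rows '[{"tx":0,"ty":0,"tz":0,"twist":0,"fingers":6.1},{"tx":0,"ty":0,"tz":0,"twist":0,"fingers":6.1},{"tx":0,"ty":0,"tz":0,"twist":0,"fingers":6.1},{"tx":0,"ty":0,"tz":0,"twist":0,"fingers":6.1},{"tx":0,"ty":-2,"tz":0,"twist":0,"fingers":6.1},{"tx":0,"ty":-6,"tz":0,"twist":0,"fingers":6.1},{"tx":0,"ty":-11,"tz":0,"twist":0,"fingers":6.1},{"tx":0,"ty":-16,"tz":0,"twist":0,"fingers":6.1},{"tx":0,"ty":-18,"tz":0,"twist":0,"fingers":6.1},{"tx":0,"ty":-18,"tz":0,"twist":0,"fingers":6.1}]'

```text
t: 38.5
position: [453.3, 335.9, 202.6]
eef_rot: [-1.565, 0.005, -1.486]
force: [0.9, 0.2, -0.2]
gripper_width: 61.0
```

```bash
python3 - <<'E'
from h import *
p=shot('wrist','w12'); see(p,['bench_cover_mid','bench_battery_mid','bench_speaker_mid'])
p=shot('side'); see(p,['bench_battery_mid'])
go([622,91,150],-np.pi/2+.087)
E
```

```text
bench_cover_mid 0.91 [288.0, 111.4, 61.7, 128.0] z 30.1 (451.8, 334.2, 116.4, 55.3, 4.7)
bench_battery_mid 0.5 [596.8, 0.0, 43.2, 5.5] z 9.8 (618.5, 98.6, 36.3, 3.0, -85.2)
bench_speaker_mid 0.96 [532.7, 157.3, 44.0, 70.1] z 12.7 (449.3, 106.4, 66.6, 31.5, 2.5)
bench_battery_mid 0.62 [238.6, 234.9, 31.2, 15.8] z 8.8 (330.4, -99.2, 94.3, 40.0, -3.7)
bench_battery_mid 0.6 [358.2, 177.3, 29.2, 8.8] z 8.7 (666.7, 95.6, 92.9, 40.8, 5.4)
tx 25.65 ty 4.70 tz 14.98 twist -0.003 (or 6.280) | pos [451.2 334.1 196.8] yaw -1.487 w 60.5 F [ 0.2  0.8 -0.4] t 38.8
```

```bash
python3 - <<'E'
from h import *
p=shot('scene'); see(p,['bench_battery_mid','bench_speaker_mid','bench_board_mid'])
go([665,95.5,130],-np.pi/2+.09)
E
```

```text
bench_battery_mid 0.84 [348.1, 253.1, 20.3, 40.0] z 8.8 (666.6, 96.8, 96.4, 41.5, 6.0)
bench_battery_mid 0.72 [276.6, 146.8, 17.2, 27.8] z 9.0 (330.5, -98.9, 95.0, 37.8, -1.4)
bench_speaker_mid 0.61 [353.4, 186.1, 8.1, 20.9] z 11.1 (451.7, 103.4, 69.0, 23.9, -1.3)
bench_board_mid 0.7 [276.0, 185.2, 22.3, 35.0] z 8.9 (475.0, -85.5, 106.8, 45.2, 9.6)
tx 25.60 ty 6.78 tz 19.26 twist -0.006 (or 6.277) | pos [451.6 334.5 197.8] yaw -1.487 w 61.1 F [-0.4  0.1  0.9] t 39.0
```

Request:
step_arm --rows '[{"tx":25.6,"ty":4,"tz":19.2,"twist":0,"fingers":6},{"tx":25.6,"ty":4,"tz":19.2,"twist":0,"fingers":6},{"tx":25.6,"ty":4,"tz":19.2,"twist":0,"fingers":6},{"tx":25.6,"ty":4,"tz":19.2,"twist":0,"fingers":6},{"tx":25.6,"ty":4,"tz":19.2,"twist":0,"fingers":6},{"tx":25.6,"ty":4,"tz":19.2,"twist":0,"fingers":6},{"tx":25.6,"ty":6.8,"tz":19.2,"twist":0,"fingers":6},{"tx":25.6,"ty":6.8,"tz":19.2,"twist":0,"fingers":6},{"tx":25.6,"ty":6.8,"tz":19.2,"twist":0,"fingers":6},{"tx":25.6,"ty":6.8,"tz":19.2,"twist":0,"fingers":6},{"tx":25.6,"ty":6.8,"tz":19.2,"twist":0,"fingers":6}]'

```text
t: 40.1
position: [664.8, 96.9, 132.1]
eef_rot: [-1.568, 0.0, -1.485]
force: [-0.8, -0.7, -0.4]
gripper_width: 59.9
```

```bash
python3 - <<'E'
from h import *
p=shot('wrist','w13'); see(p,['bench_battery_mid'])
go([666,95.8,0],-np.pi/2+.1)
E
```

```text
bench_battery_mid 0.78 [287.4, 130.1, 53.9, 116.0] z 11.1 (666.6, 98.5, 96.2, 38.0, 5.2)
tx 0.11 ty 13.17 tz 0.10 twist -0.014 (or 6.269) | pos [664.7  96.7 131.7] yaw -1.485 w 60.1 F [ 0.9 -0.2  0.1] t 40.2
```

View pics/w13.png

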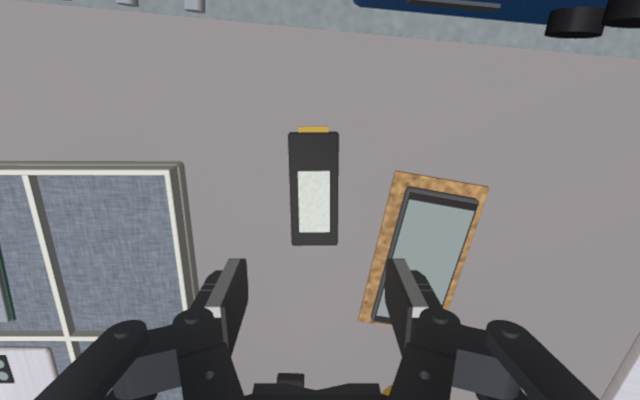

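Request:
step_arm --rows '[{"tx":-0.06,"ty":5,"tz":0,"twist":0,"fingers":5.4},{"tx":-0.06,"ty":9,"tz":0,"twist":0,"fingers":5.4},{"tx":-0.06,"ty":11.5,"tz":0,"twist":0,"fingers":5.4},{"tx":-0.06,"ty":12.6,"tz":0,"twist":0,"fingers":5.4},{"tx":-0.06,"ty":12.9,"tz":0,"twist":0,"fingers":5.4},{"tx":-0.06,"ty":12.9,"tz":0,"twist":0,"fingers":5.4},{"tx":-0.06,"ty":12.9,"tz":0,"twist":0,"fingers":5.4},{"tx":-0.06,"ty":12.9,"tz":0,"twist":0,"fingers":5.4}]'

```text
t: 41.0
position: [665.6, 96.6, 3.1]
eef_rot: [-1.568, 0.001, -1.486]
force: [-1.4, 0.0, 0.6]
gripper_width: 54.2
```

Request:
step_arm --rows '[{"tx":0,"ty":0,"tz":0,"twist":0,"fingers":2.5},{"tx":0,"ty":0,"tz":0,"twist":0,"fingers":2.5},{"tx":0,"ty":0,"tz":0,"twist":0,"fingers":2.5},{"tx":0,"ty":0,"tz":0,"twist":0,"fingers":2.5},{"tx":0,"ty":0,"tz":0,"twist":0,"fingers":2.5}]'

```text
t: 41.5
position: [665.3, 96.4, 2.8]
eef_rot: [-1.569, 0.0, -1.486]
force: [-1.8, 0.7, 5.3]
gripper_width: 36.1
```

Request:
step_arm --rows '[{"tx":0,"ty":-1,"tz":0,"twist":0,"fingers":2.5},{"tx":0,"ty":-3,"tz":0,"twist":0,"fingers":2.5},{"tx":0,"ty":-6,"tz":0,"twist":0,"fingers":2.5},{"tx":0,"ty":-10,"tz":0,"twist":0,"fingers":2.5},{"tx":0,"ty":-13,"tz":0,"twist":0,"fingers":2.5},{"tx":0,"ty":-13,"tz":0,"twist":0,"fingers":2.5},{"tx":0,"ty":-13,"tz":0,"twist":0,"fingers":2.5}]'

```text
t: 42.2
position: [664.6, 96.4, 132.1]
eef_rot: [-1.57, 0.001, -1.487]
force: [-0.0, -0.5, -1.7]
gripper_width: 35.9
```

```bash
python3 - <<'E'
from h import *
c=np.array([527,290.3]); a=.085
for X in ([71,-51],[-71,-51]): print(X,(c+np.array([[np.cos(a),-np.sin(a)],[np.sin(a),np.cos(a)]])@X).round(1))
go([602,245.5,130],-np.pi/2+a)
E
```

```text
[71, -51] [602.1 245.5]
[-71, -51] [460.6 233.5]
tx -15.38 ty 0.22 tz -4.99 twist -0.001 (or 6.282) | pos [664.6  96.4 132.1] yaw -1.487 w 35.9 F [-0.  -0.5 -1.7] t 42.2
```

Request:
step_arm --rows '[{"tx":-15.4,"ty":0,"tz":-5,"twist":0,"fingers":2.5},{"tx":-15.4,"ty":0,"tz":-5,"twist":0,"fingers":2.5},{"tx":-15.4,"ty":0,"tz":-5,"twist":0,"fingers":2.5},{"tx":-15.4,"ty":0,"tz":-5,"twist":0,"fingers":2.5},{"tx":-15.4,"ty":0,"tz":-5,"twist":0,"fingers":2.5},{"tx":-15.4,"ty":4,"tz":-5,"twist":0,"fingers":2.5},{"tx":-15.4,"ty":7,"tz":-5,"twist":0,"fingers":2.5},{"tx":-15.4,"ty":9,"tz":-5,"twist":0,"fingers":2.5},{"tx":-15.4,"ty":10.4,"tz":-5,"twist":0,"fingers":2.5},{"tx":-15.4,"ty":10.4,"tz":-5,"twist":0,"fingers":2.5},{"tx":-15.4,"ty":10.4,"tz":-5,"twist":0,"fingers":2.5}]'

```text
t: 43.3
position: [602.3, 245.0, 27.8]
eef_rot: [-1.57, -0.0, -1.487]
force: [-0.1, -0.5, -0.6]
gripper_width: 35.8
```

```bash
python3 - <<'E'
from h import *
go([602,245.5,22.8],-np.pi/2+.085)
E
```

```text
tx -0.05 ty 0.50 tz -0.03 twist -0.001 (or 6.282) | pos [602.3 245.   27.8] yaw -1.487 w 35.8 F [-0.1 -0.5 -0.6] t 43.3
```

Request:
step_arm --rows '[{"tx":0,"ty":0.25,"tz":0,"twist":0,"fingers":2.5},{"tx":0,"ty":0.4,"tz":0,"twist":0,"fingers":2.5},{"tx":0,"ty":0.5,"tz":0,"twist":0,"fingers":2.5},{"tx":0,"ty":0.5,"tz":0,"twist":0,"fingers":2.5}]'

```text
t: 43.7
position: [601.9, 245.6, 22.8]
eef_rot: [-1.57, 0.0, -1.486]
force: [-0.4, 0.1, 0.7]
gripper_width: 36.0
```

Request:
step_arm --rows '[{"tx":0,"ty":0,"tz":0,"twist":0,"fingers":4.8},{"tx":0,"ty":0,"tz":0,"twist":0,"fingers":4.8},{"tx":0,"ty":0,"tz":0,"twist":0,"fingers":4.8},{"tx":0,"ty":0,"tz":0,"twist":0,"fingers":4.8},{"tx":0,"ty":-2,"tz":0,"twist":0,"fingers":4.8},{"tx":0,"ty":-6,"tz":0,"twist":0,"fingers":4.8},{"tx":0,"ty":-11,"tz":0,"twist":0,"fingers":4.8},{"tx":0,"ty":-14,"tz":0,"twist":0,"fingers":4.8},{"tx":0,"ty":-14,"tz":0,"twist":0,"fingers":4.8}]'

```text
t: 44.6
position: [604.5, 246.5, 168.7]
eef_rot: [-1.56, 0.004, -1.486]
force: [0.5, 0.8, -0.5]
gripper_width: 47.9
```

```bash
python3 - <<'E'
from h import *
p=shot('wrist','w14'); see(p,['bench_battery_mid','bench_speaker_mid'])
p=shot('side'); see(p,['bench_speaker_mid'])
go([450.5,102.5,120],-np.pi/2+.04)
E
```

```text
bench_battery_mid 0.92 [295.7, 130.9, 47.8, 113.7] z 31.1 (603.4, 245.4, 96.1, 39.1, 5.2)
bench_speaker_mid 0.85 [440.2, 310.2, 20.7, 13.8] z 12.3 (478.4, 105.3, 25.1, 13.8, -88.8)
bench_speaker_mid 0.76 [286.1, 176.6, 23.6, 10.5] z 10.4 (450.7, 101.6, 61.1, 30.2, -0.7)
tx 12.94 ty 4.13 tz -16.18 twist 0.044 (or -6.239) | pos [601.  245.1 160.7] yaw -1.487 w 48.2 F [-0.8  0.3  0.1] t 44.9
```

Request:
step_arm --rows '[{"tx":12.95,"ty":2,"tz":-16.2,"twist":0,"fingers":4.2},{"tx":12.95,"ty":2,"tz":-16.2,"twist":0,"fingers":4.2},{"tx":12.95,"ty":2,"tz":-16.2,"twist":0,"fingers":4.2},{"tx":12.95,"ty":2,"tz":-16.2,"twist":0,"fingers":4.2},{"tx":12.95,"ty":2,"tz":-16.2,"twist":0,"fingers":4.2},{"tx":12.95,"ty":2,"tz":-16.2,"twist":0,"fingers":4.2},{"tx":12.95,"ty":2,"tz":-16.2,"twist":0,"fingers":4.2},{"tx":12.95,"ty":2,"tz":-16.2,"twist":0,"fingers":4.2},{"tx":12.95,"ty":2,"tz":-16.2,"twist":0,"fingers":4.2}]'

```text
t: 45.75
position: [452.0, 103.5, 142.0]
eef_rot: [-1.571, -0.0, -1.486]
force: [-0.3, 0.3, -1.0]
gripper_width: 42.0
```

```bash
python3 - <<'E'
from h import *
p=shot('wrist','w15'); see(p,['bench_speaker_mid'])
go([450.5,102.5,3],-np.pi/2+.04)
E
```

```text
bench_speaker_mid 0.95 [299.6, 148.5, 38.0, 81.9] z 13.2 (449.5, 103.0, 66.8, 26.4, 2.6)
tx 0.07 ty 13.90 tz -0.11 twist 0.045 (or -6.239) | pos [451.6 103.3 142. ] yaw -1.486 w 41.9 F [0.  0.2 0.3] t 45.9
```

Request:
step_arm --rows '[{"tx":0.01,"ty":5,"tz":-0.2,"twist":0.04,"fingers":4.2},{"tx":0.01,"ty":9,"tz":-0.2,"twist":0.04,"fingers":4.2},{"tx":0.01,"ty":12,"tz":-0.2,"twist":0.04,"fingers":4.2},{"tx":0.01,"ty":13.4,"tz":-0.2,"twist":0.04,"fingers":4.2},{"tx":0.01,"ty":13.8,"tz":-0.2,"twist":0.04,"fingers":4.2},{"tx":0.01,"ty":13.8,"tz":-0.2,"twist":0.04,"fingers":4.2},{"tx":0.01,"ty":13.8,"tz":-0.2,"twist":0.04,"fingers":4.2},{"tx":0.01,"ty":13.8,"tz":-0.2,"twist":0.04,"fingers":4.2}]'

```text
t: 46.65
position: [450.1, 103.1, 5.4]
eef_rot: [-1.569, 0.001, -1.526]
force: [-0.3, 0.5, 0.4]
gripper_width: 42.2
```

Request:
step_arm --rows '[{"tx":0,"ty":0,"tz":0,"twist":0,"fingers":1.5},{"tx":0,"ty":0,"tz":0,"twist":0,"fingers":1.5},{"tx":0,"ty":0,"tz":0,"twist":0,"fingers":1.5},{"tx":0,"ty":0,"tz":0,"twist":0,"fingers":1.5},{"tx":0,"ty":0,"tz":0,"twist":0,"fingers":1.5}]'

```text
t: 47.15
position: [449.9, 102.9, 5.4]
eef_rot: [-1.569, 0.001, -1.526]
force: [-2.3, 0.5, 5.9]
gripper_width: 24.2
```

Request:
step_arm --rows '[{"tx":0,"ty":-1,"tz":0,"twist":0,"fingers":1.5},{"tx":0,"ty":-3,"tz":0,"twist":0,"fingers":1.5},{"tx":0,"ty":-6,"tz":0,"twist":0,"fingers":1.5},{"tx":0,"ty":-9,"tz":0,"twist":0,"fingers":1.5},{"tx":0,"ty":-12,"tz":0,"twist":0,"fingers":1.5},{"tx":0,"ty":-12,"tz":0,"twist":0,"fingers":1.5},{"tx":0,"ty":-12,"tz":0,"twist":0,"fingers":1.5}]'

```text
t: 47.85
position: [449.5, 102.8, 125.4]
eef_rot: [-1.569, 0.001, -1.527]
force: [-0.2, 0.7, -0.6]
gripper_width: 23.8
```

```bash
python3 - <<'E'
from h import *
go([460.6,233.5,120],-np.pi/2+.085)
E
```

```text
tx -13.00 ty 0.56 tz 1.69 twist -0.041 (or 6.242) | pos [449.5 102.8 125.4] yaw -1.527 w 23.8 F [-0.2  0.7 -0.6] t 47.9
```

Request:
step_arm --rows '[{"tx":-13,"ty":0,"tz":1.7,"twist":-0.04,"fingers":1.5},{"tx":-13,"ty":0,"tz":1.7,"twist":-0.04,"fingers":1.5},{"tx":-13,"ty":0,"tz":1.7,"twist":-0.04,"fingers":1.5},{"tx":-13,"ty":0,"tz":1.7,"twist":-0.04,"fingers":1.5},{"tx":-13,"ty":0,"tz":1.7,"twist":-0.04,"fingers":1.5},{"tx":-13,"ty":4,"tz":1.7,"twist":-0.04,"fingers":1.5},{"tx":-13,"ty":7,"tz":1.7,"twist":-0.04,"fingers":1.5},{"tx":-13,"ty":9.2,"tz":1.7,"twist":-0.04,"fingers":1.5},{"tx":-13,"ty":9.2,"tz":1.7,"twist":-0.04,"fingers":1.5},{"tx":-13,"ty":9.2,"tz":1.7,"twist":-0.04,"fingers":1.5},{"tx":-13,"ty":9.2,"tz":1.7,"twist":-0.04,"fingers":1.5}]'

```text
t: 48.95
position: [461.4, 233.4, 33.8]
eef_rot: [-1.569, 0.001, -1.487]
force: [0.2, 0.4, -0.2]
gripper_width: 23.7
```

```bash
python3 - <<'E'
from h import *
go([460.6,233.5,25.4],-np.pi/2+.085)
p=shot('wrist','w16')
E
```

```text
tx -0.02 ty 0.84 tz -0.08 twist -0.001 (or 6.282) | pos [461.4 233.4  33.8] yaw -1.487 w 23.7 F [ 0.2  0.4 -0.2] t 49.0
```

View pics/w16.png

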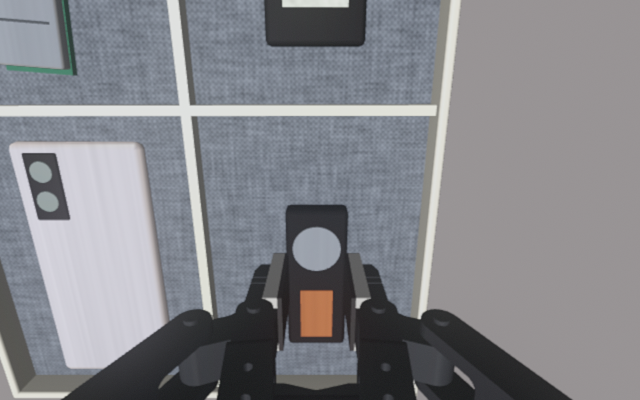

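Request:
step_arm --rows '[{"tx":0,"ty":0.4,"tz":0,"twist":0,"fingers":1.5},{"tx":0,"ty":0.7,"tz":0,"twist":0,"fingers":1.5},{"tx":0,"ty":0.82,"tz":0,"twist":0,"fingers":1.5},{"tx":0,"ty":0.82,"tz":0,"twist":0,"fingers":1.5},{"tx":0,"ty":0.82,"tz":0,"twist":0,"fingers":1.5}]'

```text
t: 49.5
position: [460.7, 233.4, 25.4]
eef_rot: [-1.57, 0.0, -1.486]
force: [-3.9, -0.8, 10.2]
gripper_width: 23.9
```

Request:
step_arm --rows '[{"tx":0,"ty":0,"tz":0,"twist":0,"fingers":3.8},{"tx":0,"ty":0,"tz":0,"twist":0,"fingers":3.8},{"tx":0,"ty":0,"tz":0,"twist":0,"fingers":3.8},{"tx":0,"ty":0,"tz":0,"twist":0,"fingers":3.8},{"tx":0,"ty":-2,"tz":0,"twist":0,"fingers":3.8},{"tx":0,"ty":-6,"tz":0,"twist":0,"fingers":3.8},{"tx":0,"ty":-11,"tz":0,"twist":0,"fingers":3.8},{"tx":0,"ty":-16,"tz":-5,"twist":0,"fingers":3.8},{"tx":0,"ty":-21,"tz":-8,"twist":0,"fingers":3.8},{"tx":0,"ty":-25,"tz":-8,"twist":0,"fingers":3.8},{"tx":0,"ty":-25,"tz":-8,"twist":0,"fingers":3.8}]'

```text
t: 50.6
position: [381.2, 227.1, 279.8]
eef_rot: [-1.563, 0.005, -1.485]
force: [0.5, 0.6, 0.0]
gripper_width: 37.9
```

```bash
python3 - <<'E'
from h import *
N=['bench_cover_mid','bench_battery_mid','bench_board_mid','bench_speaker_mid','finished_phone_mid','rest_pad','jaw','jig']
p=shot('side','side9'); print('side'); see(p,N)
q=shot('scene','scene9'); print('scene'); see(q,N)
b=p['img'][95:365,200:420,::-1]; a=q['img'][130:300,130:510,::-1]
a=cv2.resize(a,None,fx=1.3,fy=1.3,interpolation=2); b=cv2.resize(b,None,fx=2.1,fy=2.1,interpolation=2)
c=np.zeros((600,800,3),np.uint8); c[:b.shape[0],:b.shape[1]]=b[:, :]; w=800-b.shape[1]; c[:a.shape[0],b.shape[1]:]=a[:,:w]; 
cv2.imwrite('pics/final.png',c)
print(status.observe()['position'],status.observe()['t'])
E
```

```text
side
bench_cover_mid 0.77 [282.8, 114.9, 34.5, 15.3] z 27.2 (453.8, 331.7, 117.8, 59.5, 5.7)
bench_battery_mid 0.9 [236.6, 233.0, 35.7, 15.5] z 8.5 (329.8, -99.6, 94.7, 40.7, -0.9)
bench_battery_mid 0.84 [334.5, 135.5, 30.7, 13.1] z 28.2 (604.3, 242.4, 95.7, 43.3, 4.3)
bench_board_mid 0.9 [289.7, 227.9, 39.2, 20.1] z 8.2 (471.6, -90.6, 107.6, 43.3, 12.4)
bench_speaker_mid 0.43 [293.0, 139.8, 21.1, 10.4] z 29.8 (462.4, 229.3, 60.9, 29.4, -0.6)
bench_speaker_mid 0.41 [282.0, 113.4, 39.0, 13.7] z 27.2 (453.5, 331.1, 118.2, 59.1, 4.7)
finished_phone_mid 0.67 [282.4, 113.3, 37.5, 18.5] z 27.1 (454.2, 331.1, 120.7, 61.3, 2.5)
finished_phone_mid 0.63 [335.5, 200.5, 45.8, 19.9] z 13.5 (613.3, 0.7, 125.6, 63.8, -6.2)
rest_pad 0.68 [334.7, 198.7, 48.5, 22.5] z 4.4 (614.1, 2.5, 140.8, 78.6, -4.0)
jaw 0.54 [330.1, 287.9, 12.7, 31.6] z 26.3 (535.0, -285.6, 83.6, 22.2, 83.5)
jig 0.76 [296.3, 271.1, 72.7, 83.5] z 13.3 (533.3, -303.0, 193.2, 166.3, 84.0)
scene
bench_cover_mid 0.71 [430.7, 178.0, 28.7, 37.0] z 27.6 (452.5, 331.9, 124.4, 59.5, 4.3)
bench_battery_mid 0.85 [280.2, 146.4, 15.5, 29.9] z 8.9 (331.1, -98.9, 100.8, 38.4, -1.7)
bench_battery_mid 0.64 [451.0, 222.7, 26.9, 37.7] z 28.6 (591.5, 354.5, 108.1, 44.2, 2.9)
bench_board_mid 0.59 [276.2, 183.0, 23.3, 37.5] z 8.4 (474.4, -86.4, 112.9, 48.0, 9.2)
bench_speaker_mid 0.57 [399.4, 184.3, 14.2, 23.7] z 30.6 (461.1, 230.6, 68.1, 28.7, 4.0)
finished_phone_mid 0.71 [152.5, 186.1, 90.9, 66.9] z 13.6 (534.2, -300.7, 192.2, 174.1, 84.0)
finished_phone_mid 0.6 [302.0, 223.7, 33.4, 48.4] z 14.1 (614.0, 3.6, 128.5, 58.8, -5.9)
rest_pad 0.91 [298.0, 227.1, 38.1, 51.1] z 4.8 (613.4, 3.7, 139.1, 75.5, -5.0)
jaw 0.76 [190.5, 207.6, 32.3, 16.9] z 26.3 (527.7, -281.7, 85.3, 39.9, 83.3)
jig 0.67 [149.7, 185.6, 96.0, 67.7] z 13.6 (535.3, -300.9, 195.4, 173.5, 82.7)
[380.76303061 226.45785171 274.1130007 ] 51.5
```

View pics/final.png

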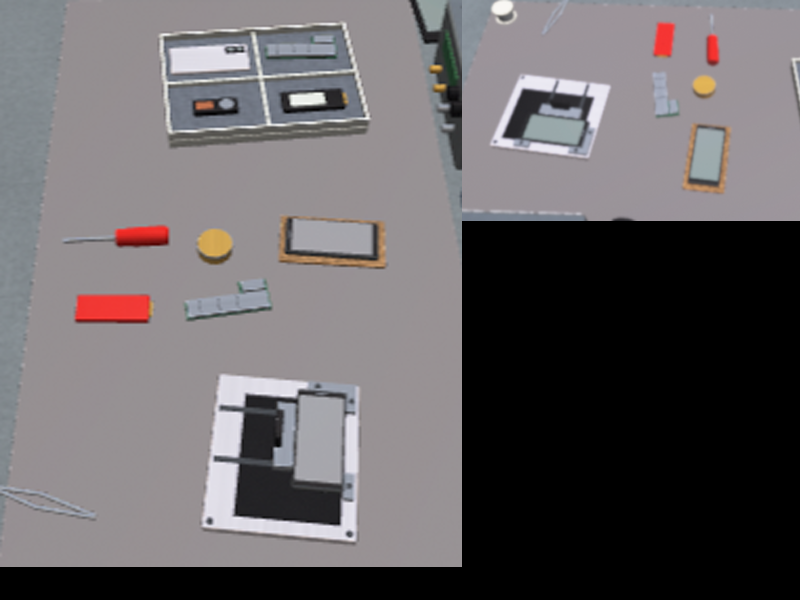

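The final picture shows everything in place: four different parts in the tray, the finished phone on the cork, the next phone clamped, and the spare board still on the mat. I'm handing it in.

```bash
python3 -c "
from station import arm; print(arm.close_job())"
```

```text
the job is handed in; nothing more can be done
None
```

The changeover is done and handed in at about 51 s, well inside the 210 s limit; the hand-in reports no verdict.

- **Finished phone:** I opened the jaw and laid the phone screen up on the cork rest. It measures about 1–2 mm from the pad's centre.
- **Next phone:** It lies screen up in the jig, pushed against the end stop with about 10 N. The jaw pressed it onto the side stops with about 22 N, and the tab stopped moving as the force rose. A wrist-camera picture taken afterwards shows it touching both side stops and the jaw, about 1 mm from the expected home position, which is within measuring error.
- **Parts tray:** It already held a logic board, so I left the bench board on the mat. I added the cover, battery and loudspeaker, each lying flat and face up in its own compartment. The battery was knocked about 45 mm aside during the run, so I located it again before picking it up.

**Checks that disagreed:** After the first push by gripper, the phone still showed a gap of 1–2 mm at the side stops, so I pushed it again from the end and closed the jaw on it. In the last pictures the networks gave a few wrong labels: the red look-alike and the tray board each as a battery, the cover as a speaker and as a phone, and the whole jig as a phone. The pictures themselves showed the right layout.

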